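# Lay out heels and nail tins at the heeling bench

### The arm

A 7-joint arm with a two-finger parallel gripper is mounted at the origin on the work surface. World frame = base frame: x ahead of the robot, y to its left, z up, the work surface at z = 0. Lengths are in m, angles in rad, forces in N, time in s.
With the tool pointing down it reaches from about 0.4 to 0.875 m from the base axis. Payload 6.5 kg.
Tool frame: the origin (TCP) lies at the very end of the fingers, on their centre line; the grasp point (between the pads) lies 19 mm behind it (ctrl.grip_point_offset is the z of the grasp point in the tool frame, in m); z points along the fingers, y is the line along which they close (so a half turn about z gives the same grasp; the last joint's range is limited). The gripper opens to 85 mm and grips with 20 to 120 N. Pads are 22 mm wide; open, the fingers measure 114 mm over their backs; the gripper's body (76 mm by 85 mm) begins 54 mm behind the grasp point. The pads swing forward as they close: fully open they stand 13 mm farther back than shut.
Start: joints at [-1.351, 0.536, -0.004, 1.538, 0.003, 1.067, -0.071], TCP at [0.183, 0.624, 0.231] pointing down, gripper open.
Joint ranges: [-2.7, 2.7], [-0.37, 2.16], [-1.27, 1.26], [0.24, 2.4], [-1.31, 4.45], [0.19, 1.91], [-2.76, 2.76]. Speed limits (rad/s): [2.39, 2.39, 3.14, 3.14, 3.14, 3.14, 3.14].

### API

Orientations are given as a rotation vector (axis times angle).
In Python, from plant import ctrl gives the robot as it stands.
- The arm moves only by the tool servo_tool, never from a script. Its argument "commands" is a list that holds one entry, the list of rows, each a list of 7 numbers: the shift along the world's x, y, z in cm, then the turn, a rotation vector about the world's x, y, z in degrees, then the finger opening in cm, from 0 to 8.54. A call has 1 to 12 rows; each row shifts and turns the commanded pose from where the row before left it; what a row does not reach is not made up. A row lasts 1/8 s, in which the tool goes at most 62.5 mm and 10.7 degrees, less where a joint would pass 70% of its speed; a pose out of reach is approached as far as the arm can. A call is refused whole if a number of a shift passes 6.25 or a number of a turn 10.7, either way. A call with a gripper value outside its range is refused whole. The fingers move at their own pace and stop on an object; "newtons" is the grip in N (left out, the last holds). Time passes only in rows, so rows that do not move let the fingers close. It gives the time, the measured TCP pose, the force, the opening and the grip force at its end, in the units of the state.
- ctrl.observe(): the state, without advancing time (a new reading comes with each control period).
- ctrl.snapshot(name): name is "scene" or "side" or "wrist"; returns a dict with "img" (384x512x3 uint8, red, green, blue), "depth" (384x512 float32, m along the optical axis (not along the pixel's ray), 0 where there is no reading), "fx", "fy", "cx", "cy" (pixels), "R" (3x3) and "t" (3): a world point X has camera coordinates R X + t; the wrist camera has in their place "mount" (4x4, takes a point from camera to tool coordinates, whose origin is the TCP and whose axes are the flange's). Camera axes: x right, y down, z forward; pixel columns grow to the right and rows downward; lengths in m; the calibration is good to about 2 mm. A picture is of the moment at which its call begins: read the wrist's pose just before it.
- ctrl.job_done(): hands the job in; it is judged then, once.
The state is a dict: "time_s": time; "joint_pos": joint angles; "dq": joint speeds; "joint_efforts": joint torques, N m; "ee_pos": TCP position; "tool_rot": TCP orientation; "ft_force": force on the tool from outside, world axes, zero at the start; "moment": the same for the moment, N m; "gripper_width": opening from 0.0 (shut) to 1.0 (fully open); "finger_force": force on a finger pad.
Only numpy, scipy, OpenCV 4.12 (cv2) and the standard library are available. Lean on these libraries where they do the work, as an engineer would, in place of code of your own. Each camera call takes 0.05 s, during which the arm holds its last target. There are 200 camera calls.

### The job

At every last standing on the bench (toe pointing away from the robot), stand one heel block behind its heel, in line with the last, flat face towards it and a finger's breadth (about 15 mm) away, and stand one nail tin on its left, level with the middle of its length and about 20 mm clear of its side. When all are set out, pick up the scanner, aim its red window square at the middle of the bar-code on the ticket stand from about 10 cm and hold it still there for a good second, then lay it back on its mat as it lay, window end away from the robot. Spare pieces may stay where they are; do not knock the lasts over or push them away, and leave the bottle, jar and brush alone.

Things in the scene. Friction and masses are not known exactly. Their poses are not given: they have to be found in the camera images.
- last0: Child's shoe last, brown leather with green top at the heel end, 200 long, loose, toe away from the robot; 2 or 3 are present. Origin: mid-length, on the sole. x to the toe, y to its left, z up. Round heel end (radius 27) at x -100, toe at x +100. Sides beside the middle at y +-27 to 30; widest, +-34, at x +28. Top 85 high at the heel end, sloping down to the toe. 500 g. (mm)
- last1: Child's shoe last, brown leather with green top at the heel end, 200 long, loose, toe away from the robot; 2 or 3 are present. Origin: mid-length, on the sole. x to the toe, y to its left, z up. Round heel end (radius 27) at x -100, toe at x +100. Sides beside the middle at y +-27 to 30; widest, +-34, at x +28. Top 85 high at the heel end, sloping down to the toe. 500 g. (mm)
- last2: Child's shoe last, brown leather with green top at the heel end, 200 long, loose, toe away from the robot; 2 or 3 are present. Origin: mid-length, on the sole. x to the toe, y to its left, z up. Round heel end (radius 27) at x -100, toe at x +100. Sides beside the middle at y +-27 to 30; widest, +-34, at x +28. Top 85 high at the heel end, sloping down to the toe. 500 g. (mm)
- heel0_center (a point): Heel block, dark wood with black foot, D-shaped from above: 50 deep, 48 wide, 45 high (mm), 70 g, stands loose; all alike. Point: half-way up, on the axis of the round back (radius 24). x to the flat front face, 26 ahead; straight sides at y +-24; z up. Starts with the flat face roughly away from the robot. With a 15 mm gap this point is 141 behind a last's origin.
- heel0_breast (a point): Middle of that heel block's flat front face, 26 mm ahead of its centre point.
- heel1_center (a point): Heel block, dark wood with black foot, D-shaped from above: 50 deep, 48 wide, 45 high (mm), 70 g, stands loose; all alike. Point: half-way up, on the axis of the round back (radius 24). x to the flat front face, 26 ahead; straight sides at y +-24; z up. Starts with the flat face roughly away from the robot. With a 15 mm gap this point is 141 behind a last's origin.
- heel1_breast (a point): Middle of that heel block's flat front face, 26 mm ahead of its centre point.
- heel2_center (a point): Heel block, dark wood with black foot, D-shaped from above: 50 deep, 48 wide, 45 high (mm), 70 g, stands loose; all alike. Point: half-way up, on the axis of the round back (radius 24). x to the flat front face, 26 ahead; straight sides at y +-24; z up. Starts with the flat face roughly away from the robot. With a 15 mm gap this point is 141 behind a last's origin.
- heel2_breast (a point): Middle of that heel block's flat front face, 26 mm ahead of its centre point.
- tin0_center (a point): Closed round metal nail tin, 36 mm diameter, 46 high, 120 g, stands loose; all alike. Point: half-way up on its axis. With 20 mm clear of a last's side this point is 68 mm left of the last's centre line. Heels and tins start mixed in two rows, each lengthwise (x), on the cardboard sheet at the robot's left: 68 mm apart in a row, rows 90 mm apart.
- tin1_center (a point): Closed round metal nail tin, 36 mm diameter, 46 high, 120 g, stands loose; all alike. Point: half-way up on its axis. With 20 mm clear of a last's side this point is 68 mm left of the last's centre line. Heels and tins start mixed in two rows, each lengthwise (x), on the cardboard sheet at the robot's left: 68 mm apart in a row, rows 90 mm apart.
- tin2_center (a point): Closed round metal nail tin, 36 mm diameter, 46 high, 120 g, stands loose; all alike. Point: half-way up on its axis. With 20 mm clear of a last's side this point is 68 mm left of the last's centre line. Heels and tins start mixed in two rows, each lengthwise (x), on the cardboard sheet at the robot's left: 68 mm apart in a row, rows 90 mm apart.
- scanner_center (a point): Hand scanner lying level: grey bar 110 long (x -70 to +40), 40 wide, 34 high (mm), with a black head 52 wide, 51 high at the +x end (to x +85) looking forward and 45 degrees down; 160 g. Point: half-way up the bar, 17 above its underside, near the balance point, a good place to grip. x to the head, z up.
- scanner_window (a point): Middle of the scanner's red window, 74 mm ahead of its centre point and 5 mm below it. x axis: line of sight, forward and 45 degrees down when the scanner is level; y to the left.
- mat: The scanner's place: thin black mat flush with the bench, 190 x 85 mm. Origin: its middle. x along it, away from the robot, the way the window end points. The scanner starts at its middle.
- label (a point): Middle of the bar-code (black bars 53 x 34 mm on a white ticket) on the fixed ticket stand, a dark plate 120 x 130 mm leaning back 45 degrees, facing the robot and up. 56 mm above the bench; the plate reaches 100 mm up. z straight out of the label, towards the robot and up at 45 degrees; y level, to the left.
- bottle: Bystander: white bottle, 60 mm diameter, 95 mm high; origin centre of its underside. Leave alone.
- jar: Bystander: open steel pot, 72 mm diameter, 90 mm high; origin centre of its underside. Leave alone.
- brush: Bystander: hand brush lying flat beyond the lasts; origin on its underside. Leave alone.
Mind the look-alikes: they are no part of the job. Of the things like the part that bears scanner_center, leave any that is yellow; of the rest the smaller one is meant.

How it is judged:
By the outcome, as a careful person would: the job done as asked, in the order asked, and still so for the second after the job is handed in, with the robot touching nothing.
Of last0, last1, last2 only 2 to 3 are there at a start; the rules pass over those that are not, and their reading is None.
At some moment in a run one of heel0, heel1, heel2, tin0, tin1, tin2 may be knocked a few centimetres aside while the robot is not near it.
It also fails if it takes over 210 s, if anything falls off the work surface, if the arm or the gripper's body presses on something with over 40 N, if the wrist force passes 120 N, or if a joint passes its speed limit or range.

## Working session

There is one attempt and no reset: what is moved stays moved. The work goes in short steps, Python scripts to look and compute and a tool call to move; the robot and the scene stay as the last step left them, time stands still between calls to the robot, and variables do not carry over. Pictures are saved under pics/ and viewed, at most 16 in all, crops included, and the job is handed in when it is done.

Besides the shell and the picture viewer there is one more tool, called by a JSON object that holds its "op" and its "data", one argument or row to a line. servo_tool: Moves the arm, as the interface text tells. Its arguments: {"type":"object","properties":{"commands":{"type":"array","items":{"type":"array","items":{"type":"array","items":{"type":"number"}}}},"newtons":{"type":"number"}},"required":["commands"]}

```bash
ls; mkdir -p pics
cat > h.py <<'E'
import numpy as np, cv2
from scipy.spatial.transform import Rotation as Ro
from plant import ctrl
def snap(n):
    o=ctrl.observe(); s=ctrl.snapshot(n)
    if n=='wrist':
        T=np.eye(4);T[:3,:3]=Ro.from_rotvec(o['tool_rot']).as_matrix();T[:3,3]=o['ee_pos']
        M=T@np.array(s['mount']); s['R']=M[:3,:3].T; s['t']=-s['R']@M[:3,3]
    s['R']=np.array(s['R']);s['t']=np.array(s['t']); return s
def ray(s,u,v,z):
    d=s['R'].T@np.array([(u-s['cx'])/s['fx'],(v-s['cy'])/s['fy'],1.]); c=-s['R'].T@s['t']
    return c+d*(z-c[2])/d[2]
def cloud(s):
    v,u=np.mgrid[:384,:512]; d=s['depth']
    p=np.stack([(u-s['cx'])/s['fx']*d,(v-s['cy'])/s['fy']*d,d],-1)
    w=(p-s['t'])@s['R']; w[d==0]=np.nan; return w
def save(s,name,crop=None,k=1):
    im=s['img'][...,::-1]
    if crop: im=im[crop[1]:crop[3],crop[0]:crop[2]]
    cv2.imwrite('pics/'+name+'.png',cv2.resize(im,None,fx=k,fy=k,interpolation=cv2.INTER_CUBIC))
E
python3 - <<'E'
from h import *
for n in('scene','side','wrist'):
    s=snap(n); save(s,n+'0',k=1.5); np.savez(n+'0.npz',**s)
    print(n,-s['R'].T@s['t'],s['R'][2],s['fx'])
o=ctrl.observe(); print({k:np.round(v,3) for k,v in o.items()}, ctrl.grip_point_offset)
E
```

```text
pics
scene [1.23510843 0.49618996 0.97098347] [-0.56895138 -0.42438806 -0.70440691] 436.6866557010889
side [ 0.43151069 -0.91315658  1.02600863] [ 0.06528819  0.67248759 -0.7372231 ] 432.712758604879
wrist [0.11439983 0.64287284 0.37270729] [ 0.26929926 -0.08187852 -0.9595696 ] 307.13037767200774
{'time_s': np.float64(0.15), 'joint_pos': array([-1.351,  0.537, -0.004,  1.539,  0.003,  1.067, -0.071]), 'dq': array([-0.001, -0.002,  0.002, -0.004,  0.002, -0.001, -0.001]), 'joint_efforts': array([ 2.0000e-03, -5.8379e+01,  1.0500e+00, -2.5935e+01,  1.3000e-02,
        7.0000e-03,  0.0000e+00]), 'ee_pos': array([0.183, 0.623, 0.231]), 'tool_rot': array([-4.47e-01, -3.11e+00,  2.00e-03]), 'ft_force': array([ 0.908,  0.949, -0.214]), 'moment': array([-0.024,  0.   ,  0.036]), 'finger_force': np.float64(0.0), 'gripper_width': np.float64(1.002)} -0.0187
```

View pics/scene0.png

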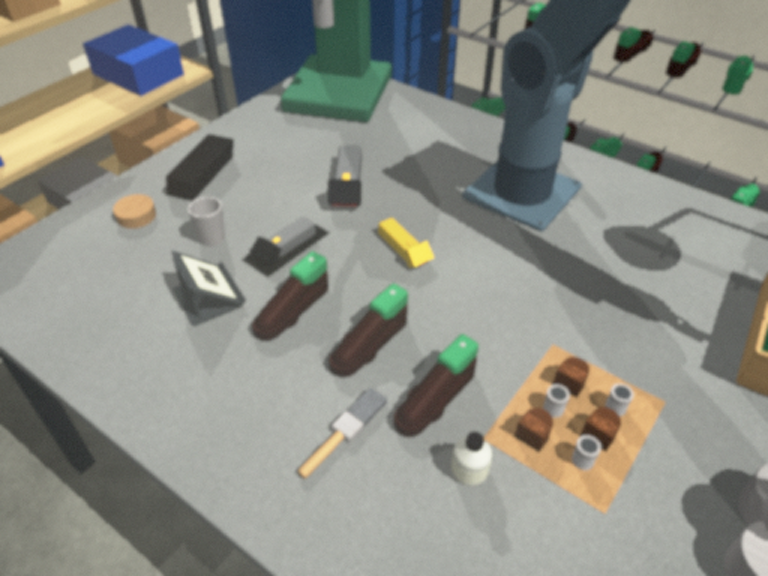

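View pics/side0.png

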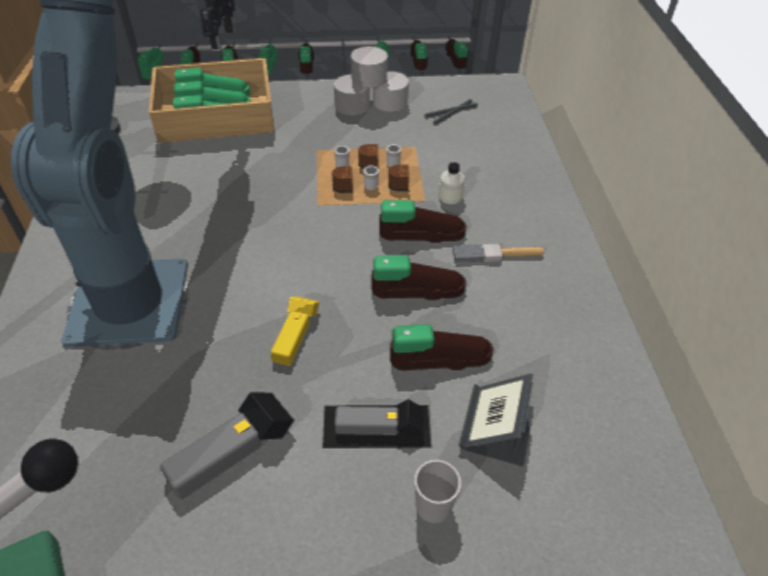

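View pics/wrist0.png

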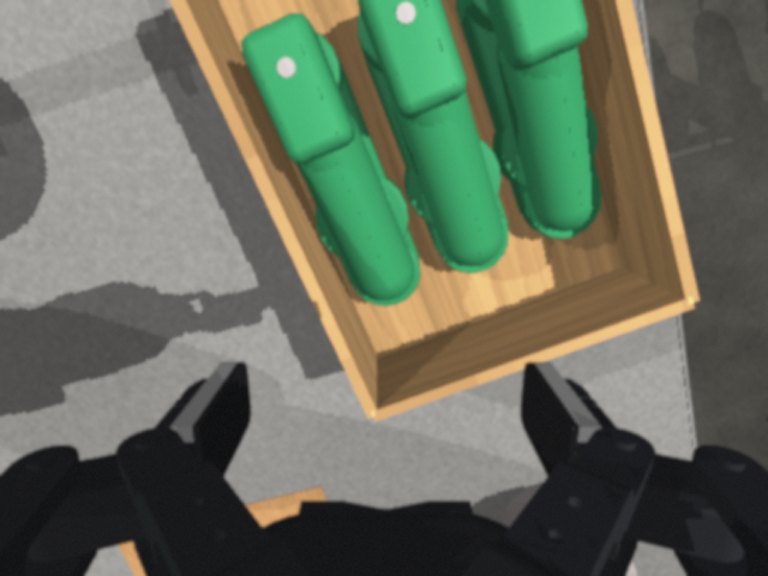

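The scene view shows three lasts with green heels at about (315,265), (390,300) and (460,350), and the cardboard sheet with 3 heels and 3 tins around (580,415).

Scanner candidates in the side view:
- **(375,420):** small grey one on the black mat. This is the one meant.
- **(230,440):** larger grey look-alike, to be left.
- **(295,330):** yellow one, to be left.

The green lasts in the box and the stacked cans are distractors. Next I measure from the depth clouds.

Run:
```python
from h import *
L=lambda n:dict(np.load(n+'0.npz'))
A=[];C=[]
for n in('scene','side'):
    s=L(n); w=cloud(s).reshape(-1,3); c=s['img'].reshape(-1,3)
    b=(np.abs(w[:,2])<.02)&(w[:,0]>.3)&(w[:,0]<.8)&(abs(w[:,1])<.4); print(n,'bench z',np.nanmedian(w[b,2]))
    A.append(w);C.append(c)
w=np.vstack(A);c=np.vstack(C)
ok=(w[:,2]>.012)&(w[:,2]<.13)&(w[:,0]>.25)&(w[:,0]<.95)&(abs(w[:,1])<.65)
w=w[ok];c=c[ok]
g=.004; ix=((w[:,0]-.25)/g).astype(int);iy=((w[:,1]+.65)/g).astype(int)
m=np.zeros((180,330),np.uint8);m[ix,iy]=255
n,l,st,ce=cv2.connectedComponentsWithStats(m)
for i in range(1,n):
    p=w[l[ix,iy]==i]
    if st[i,4]<12: continue
    q=c[l[ix,iy]==i]; r=cv2.minAreaRect((p[:,:2]*1000).astype(np.float32))
    print(i,'rect',np.round(r[0]),np.round(r[1]),round(r[2]),'ztop',round(np.percentile(p[:,2],98),3),'rgb',np.median(q,0))
# tops from masks (green on lasts)
for n in('scene','side'):
    s=L(n); h=cv2.cvtColor(s['img'],cv2.COLOR_RGB2HSV); W=cloud(s)
    g=cv2.inRange(h,(55,110,60),(90,255,255)); k,l2,st,ce=cv2.connectedComponentsWithStats(g)
    for i in range(1,k):
        if st[i,4]>80:
            P=W[(l2==i)]; P=P[P[:,2]>.07]
            if len(P): print(n,'green',ce[i].round(),np.nanmedian(P,0).round(3),np.percentile(P,2,axis=0).round(3),np.percentile(P,98,axis=0).round(3))
```

```text
scene bench z -0.0005969806994612415
side bench z 0.0004962135577831789
1 rect [ 281. -324.] [115.  82.] 31 ztop 0.072 rgb [63. 63. 62.]
2 rect [269. 604.] [38. 67.] 1 ztop 0.097 rgb [117.  96.  67.]
4 rect [ 347. -110.] [162.  56.] 72 ztop 0.049 rgb [220. 191.  58.]
5 rect [ 430. -626.] [176.  48.] 1 ztop 0.061 rgb [63. 61. 58.]
7 rect [ 495. -327.] [ 60. 155.] 87 ztop 0.049 rgb [102. 101.  97.]
8 rect [459. 339.] [58. 52.] 89 ztop 0.048 rgb [107.  73.  51.]
9 rect [463. 426.] [40. 47.] 22 ztop 0.05 rgb [129.  125.5 124. ]
10 rect [506. 646.] [53.  9.] 0 ztop 0.073 rgb [93. 91. 90.]
11 rect [527. 425.] [60. 52.] 86 ztop 0.048 rgb [114.  76.  52.]
12 rect [605.  -6.] [ 74. 195.] 84 ztop 0.087 rgb [71. 61. 56.]
13 rect [530. 341.] [39. 44.] 26 ztop 0.05 rgb [129.5 126.  125. ]
14 rect [ 626. -185.] [ 75. 198.] 89 ztop 0.087 rgb [69. 61. 55.]
15 rect [ 569. -477.] [77. 73.] 86 ztop 0.092 rgb [118. 116. 114.]
16 rect [634. 164.] [ 75. 196.] 82 ztop 0.086 rgb [72. 60. 55.]
17 rect [596. 337.] [60. 51.] 85 ztop 0.048 rgb [113.5  77.   54. ]
18 rect [593. 425.] [39. 43.] 20 ztop 0.05 rgb [
[... 471 characters left out ...]
ne green [492.  49.] [-0.761  0.273  0.095] [-0.816  0.253  0.071] [-0.746  0.292  0.105]
scene green [206. 179.] [ 0.574 -0.173  0.083] [ 0.536 -0.197  0.071] [ 0.601 -0.163  0.087]
scene green [260. 201.] [0.552 0.007 0.083] [ 0.513 -0.015  0.072] [0.58  0.02  0.087]
scene green [306. 236.] [0.582 0.178 0.083] [0.544 0.156 0.072] [0.61  0.192 0.088]
side green [138.  59.] [0.081 0.667 0.092] [0.031 0.582 0.071] [0.146 0.75  0.101]
side green [265. 141.] [0.578 0.154 0.083] [0.542 0.143 0.071] [0.61  0.179 0.088]
side green [261. 178.] [ 0.546 -0.017  0.083] [ 0.511 -0.029  0.072] [0.58  0.009 0.089]
side green [275. 225.] [ 0.568 -0.198  0.084] [ 0.532 -0.211  0.071] [ 0.601 -0.173  0.088]
```

{"op": "servo_tool", "data": {
  "commands": [
    [[4.5,-4,1,0,0,3,8.5],[4.5,-4,1,0,0,3,8.5],[4.5,-4,0,0,0,3,8.5],[4.5,-4,0,0,0,3,8.5],[4.5,-4,0,0,0,3,8.5],[4.5,-4,0,0,0,1.3,8.5],[0,0,0,0,0,0,8.5],[0,0,0,0,0,0,8.5]]
  ]
}}

```text
time_s: 1.15
ee_pos: [0.4528, 0.3839, 0.251]
tool_rot: [-0.002, -3.141, -0.0]
ft_force: [-1.1, 0.1, -0.5]
gripper_width: 0.993
finger_force: 0.0
```

```bash
cat >> h.py <<'E'
def pose():
    o=ctrl.observe(); R=Ro.from_rotvec(o['tool_rot']).as_matrix()
    return o, np.array(o['ee_pos'])*1000, np.degrees(np.arctan2(-R[0,1],R[1,1])), R
def pieces(s,lo=.030,hi=.06,dbg=1):
    """blobs in top band: heels/tins. returns list"""
    W=cloud(s); ok=(W[...,2]>lo)&(W[...,2]<hi)
    ok[300:]=0
    m=cv2.morphologyEx(ok.astype(np.uint8)*255,cv2.MORPH_OPEN,np.ones((3,3)))
    n,l,st,ce=cv2.connectedComponentsWithStats(m); hsv=cv2.cvtColor(s['img'],cv2.COLOR_RGB2HSV); out=[]
    for i in range(1,n):
        if st[i,4]<150: continue
        P=W[l==i]; zt=np.percentile(P[:,2],80); T=P[P[:,2]>zt-.008]
        r=cv2.minAreaRect((T[:,:2]*1000).astype(np.float32)); sat=np.median(hsv[l==i][:,1])
        out.append((np.round(r[0],1),np.round(r[1],1),round(r[2],1),round(zt*1000,1),'heel' if sat>70 else 'tin',ce[i].round()))
        if dbg: print(*out[-1])
    return out
E
python3 - <<'E'
from h import *
o,p,y,R=pose(); print(p.round(1),y,R.round(3),o['gripper_width'],o['joint_pos'].round(2))
s=snap('wrist'); save(s,'w1',k=1.5); pieces(s,.03,.07)
E
```

```text
[452.8 383.9 251. ] -0.08994715802119402 [[-1.     0.002 -0.001]
 [ 0.002  1.     0.   ]
 [ 0.001  0.    -1.   ]] 0.9932551985816035 [-0.8   0.42  0.02  1.67 -0.01  1.05  0.8 ]
[456.9 340.5] [48.  49.9] 89.3 45.4 heel [221. 169.]
[460.4 427.8] [37.2 36. ] 1.9 47.1 tin [295. 171.]
[540.2 665.1] [154.7  27.2] 5.2 66.7 tin [489. 232.]
[526.3 427.2] [48.2 50.2] 85.5 45.2 heel [292. 224.]
[527.3 341.1] [36.4 37. ] 27.5 47.1 tin [223. 224.]
[563.2 182.9] [75.2 32.2] 28.0 62.2 heel [ 94. 248.]
[594.3 337.3] [48.1 50.5] 88.5 45.2 heel [222. 272.]
[590.4 424.8] [37.1 36.8] 71.3 46.9 tin [289. 269.]
```

View pics/w1.png

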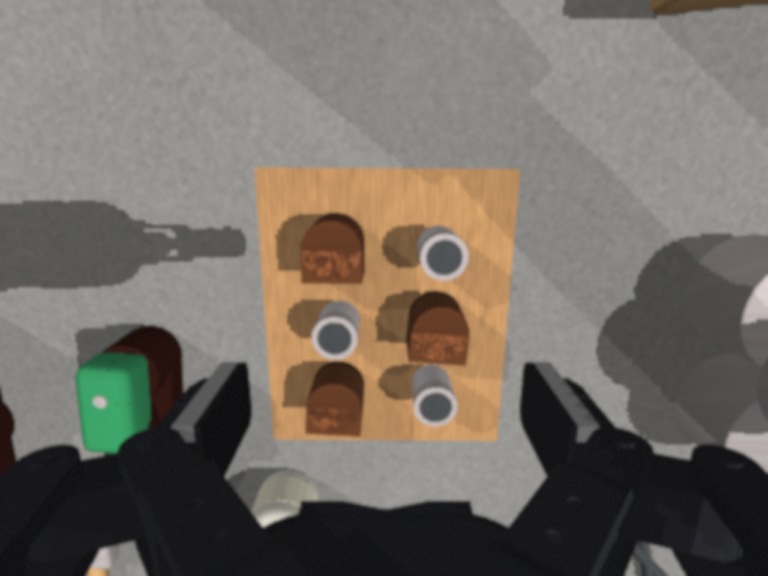

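The wrist view shows the tray. Heels are at (333,250), (438,330) and (335,400), and tins at (443,255), (335,335) and (435,400). The image's down direction is world +x. The measured sizes (48x50 and 37 mm, tops at 45–47 mm) match the description. Now I pick the heel at (456,340).

{"op": "servo_tool", "data": {
  "commands": [
    [[0.9,-4.3,-2,0,0,-0.7,8.5],[0,0,-5.5,0,0,0,8.5],[0,0,-5.5,0,0,0,8.5],[0,0,-5.5,0,0,0,8.5],[0,0,-5.1,0,0,0,8.5],[0,0,0,0,0,0,8.5],[0,0,0,0,0,0,4],[0,0,0,0,0,0,4],[0,0,0,0,0,0,4],[0,0,0,0,0,0,4],[0,0,0,0,0,0,4]]
  ],
  "newtons": 30
}}

```text
time_s: 2.58
ee_pos: [0.4637, 0.3422, 0.0179]
tool_rot: [0.021, 3.138, 0.005]
ft_force: [-0.4, 0.3, 7.4]
gripper_width: 0.555
finger_force: 31.9
```

{"op": "servo_tool", "data": {
  "commands": [
    [[0,0,5,0,0,0,4],[0,0,6,0,0,0,4],[0,-5,6,0,0,-2,4],[0,-6,6,0,0,-2,4],[0,-5,0,0,0,-3,4],[0,0,0,0,0,0,4],[0,0,0,0,0,0,4]]
  ]
}}

```text
time_s: 3.45
ee_pos: [0.4623, 0.207, 0.2184]
tool_rot: [0.213, 3.133, 0.002]
ft_force: [0.0, 0.4, -0.5]
gripper_width: 0.557
finger_force: 31.7
```

```bash
cat >> h.py <<'E'
def lasts(s,cut=330):
    """mid-line of each last from slices of its cloud (toe +x)"""
    W=cloud(s).copy(); W[cut:]=np.nan
    ok=(W[...,2]>.02)&(W[...,2]<.1)&(W[...,0]>.45)&(W[...,0]<.8)
    n,l,st,ce=cv2.connectedComponentsWithStats(ok.astype(np.uint8))
    for i in range(1,n):
        if st[i,4]<1500: continue
        P=W[l==i]*1000
        r=cv2.minAreaRect(P[:,:2].astype(np.float32)); print('blob',ce[i].round(),np.round(r[0],1),np.round(r[1],1),round(r[2],1),np.percentile(P[:,2],99).round(1))
E
python3 - <<'E'
from h import *
o,p,y,R=pose(); print(p.round(1),y,o['gripper_width'],o['ft_force'])
s=snap('wrist'); save(s,'w2',k=1.5); lasts(s,384)
E
```

```text
[462.3 207.  218.4] -7.761663566138591 0.5571114303708047 [ 0.0321422   0.41416416 -0.4652626 ]
blob [460. 200.] [526.4 426.7] [49.3 50.7] 85.5 46.0
blob [ 79. 262.] [540.9  -1.5] [47.1 78.7] 87.4 86.1
blob [380. 262.] [594.3 337.6] [48.5 50.8] 87.5 46.0
```

View pics/w2.png

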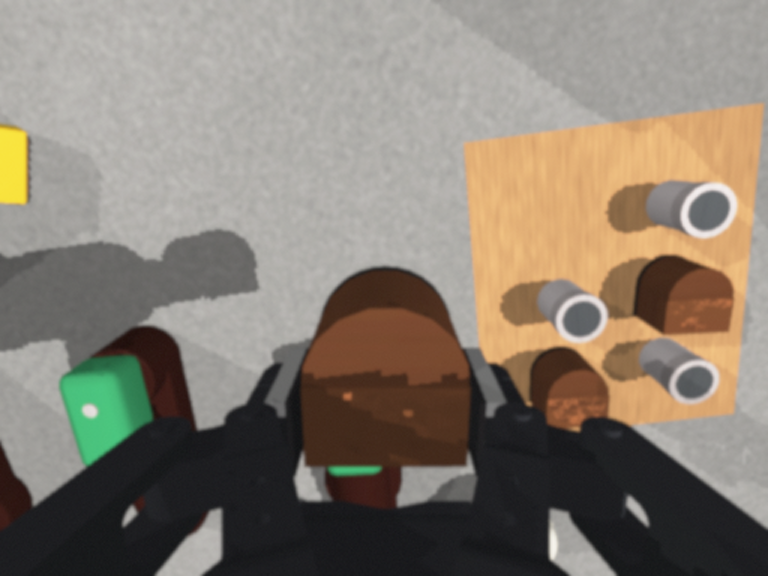

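The heel is centred and straight in the fingers at (385,390), with last A (green) just in front of it. I'll refine the last poses from the two static clouds.

Run:
```python
from h import *
W=[cloud(dict(np.load(n+'0.npz'))).reshape(-1,3)*1000 for n in('scene','side')]
# per-camera offset from wrist: use tray tins/heels tops
ref=np.array([[456.9,340.5],[460.4,427.8],[526.3,427.2],[527.3,341.1],[594.3,337.3],[590.4,424.8]])
off=[]
for w in W:
    d=[]
    for r in ref:
        q=w[(np.hypot(*(w[:,:2]-r).T)<33)&(w[:,2]>41)&(w[:,2]<55)][:,:2].astype(np.float32)
        d.append(np.array(cv2.minAreaRect(q)[0])-r)
    print(np.round(d,1).tolist()); off.append(np.median(d,0))
print(off)
for cx,cy in((634,164),(605,-6),(626,-185)):
    Q=[]
    for w,o in zip(W,off):
        q=w.copy();q[:,:2]-=o
        q=q[(abs(q[:,0]-cx)<115)&(abs(q[:,1]-cy)<60)&(q[:,2]>14)&(q[:,2]<95)];Q.append(q)
        g=q[q[:,2]>79]; r=cv2.minAreaRect(g[:,:2].astype(np.float32)); print('top',np.round(r[0],1),np.round(r[1],1),round(r[2],1))
    q=np.vstack(Q); r=cv2.minAreaRect(q[:,:2].astype(np.float32));print('all',np.round(r[0],1),np.round(r[1],1),round(r[2],1))
    xs=np.arange(cx-80,cx+81,10);m=[]
    for x in xs:
        k=q[abs(q[:,0]-x)<5][:,1]; m.append([np.percentile(k,1),np.percentile(k,99)])
    m=np.array(m); print((m[:,1]-m[:,0]).round()); f=np.polyfit(xs,m.mean(1),1); print('mid yaw',np.degrees(np.arctan(f[0])).round(2),'y at cx',np.polyval(f,cx).round(1))
```

```text
[[2.2, 4.1], [-0.1, 3.4], [0.6, 3.3], [0.3, 3.3], [2.0, 5.0], [0.7, 3.2]]
[[3.4, -2.7], [3.1, -2.4], [2.1, -1.2], [4.0, -2.2], [2.3, -1.7], [2.9, -2.2]]
[array([0.60401001, 3.35018921]), array([ 3.02182922, -2.17904968])]
top [573.9 167.5] [40.8 74.4] 84.8
top [574.6 167.3] [47.2 69.8] 84.8
all [634.6 161.5] [ 75.7 203.8] 78.5
[55. 55. 55. 55. 54. 53. 54. 55. 56. 63. 66. 68. 62. 58. 57. 56. 50.]
mid yaw -4.5 y at cx 161.8
top [545.3  -4.2] [40.2 71.2] 87.2
top [542.7  -8.5] [42.9 72.7] 83.9
all [602.8  -6.8] [ 69.  198.3] 83.7
[55. 55. 56. 55. 56. 55. 55. 54. 55. 62. 67. 67. 62. 57. 58. 54. 52.]
mid yaw -2.72 y at cx -8.5
top [ 566.9 -186.2] [73.3 41.2] 4.3
top [ 565.4 -187.8] [73.  43.8] 0.2
all [ 623.8 -188.5] [200.8  69.1] 3.6
[53. 55. 55. 53. 53. 55. 56. 54. 55. 59. 66. 66. 62. 55. 56. 55. 51.]
mid yaw 0.16 y at cx -187.2
```

{"op": "servo_tool", "data": {
  "commands": [
    [[1.8,-1.7,0,0,0,1.5,4],[1.8,-1.7,-4,0,0,1.6,4],[0,0,-5,0,0,0,4],[0,0,-5,0,0,0,4],[0,0,-4,0,0,0,4],[0,0,0,0,0,0,4],[0,0,0,0,0,0,4]]
  ]
}}

```text
time_s: 4.38
ee_pos: [0.4991, 0.1735, 0.0387]
tool_rot: [0.126, 3.138, 0.002]
ft_force: [0.7, 0.5, -0.7]
gripper_width: 0.558
finger_force: 31.6
```

{"op": "servo_tool", "data": {
  "commands": [
    [[0,0,-1.5,0,0,0,4],[0,0,-0.55,0,0,0,4],[0,0,0,0,0,0,4],[0,0,0,0,0,0,8.5],[0,0,0,0,0,0,8.5],[0,0,0,0,0,0,8.5],[0,0,4,0,0,0,8.5],[-0.5,0,6,0,0,0,8.5],[-3,-2,6,0,0,1.5,8.5],[-5,-4,6,0,0,1.6,8.5],[0,0,0,0,0,0,8.5],[0,0,0,0,0,0,8.5]]
  ]
}}

```text
time_s: 5.88
ee_pos: [0.431, 0.1264, 0.2132]
tool_rot: [0.043, 3.141, 0.001]
ft_force: [0.6, 0.3, -0.6]
gripper_width: 0.999
finger_force: 0.0
```

```bash
cat >> h.py <<'E'
def midl(s,cut=384,cs=((633,163),(604,-7),(625,-186))):
    W=cloud(s).copy(); W[cut:]=np.nan; w=W.reshape(-1,3)*1000
    for cx,cy in cs:
        q=w[(abs(w[:,0]-cx)<112)&(abs(w[:,1]-cy)<50)&(w[:,2]>14)&(w[:,2]<95)]
        if len(q)<500: continue
        xs=[];m=[]
        for x in np.arange(cx-80,cx+81,10):
            k=q[abs(q[:,0]-x)<5][:,1]
            if len(k)>20: xs.append(x);m.append([np.percentile(k,1),np.percentile(k,99)])
        m=np.array(m);f=np.polyfit(xs,m.mean(1),1)
        g=q[q[:,2]>80];r=cv2.minAreaRect(g[:,:2].astype(np.float32))
        print('last',cx,cy,'w',(m[:,1]-m[:,0]).round().tolist(),'yaw',np.degrees(np.arctan(f[0])).round(1),'y',np.polyval(f,cx).round(1),'xmin/max',np.percentile(q[:,0],[.2,99.8]).round(1),'top',np.round(r[0],1),np.round(r[1]),round(r[2],1))
E
python3 - <<'E'
from h import *
o,p,y,R=pose(); print(p.round(1),y)
s=snap('wrist'); save(s,'w3',k=1.5); pieces(s);midl(s)
E
```

```text
[431.  126.4 213.2] -1.5771990322665377
[351.6 -86.1] [80.6 51.9] 69.1 43.2 heel [47. 99.]
[491.8 171.8] [48.1 50.4] 85.6 45.1 heel [300. 225.]
[529.9 405.1] [41.4 11.6] 3.1 44.2 heel [504. 250.]
[505.1  -5.8] [32.2  8. ] 88.6 50.0 heel [142. 240.]
[527.3 340.6] [38.  36.6] 41.7 46.7 tin [449. 249.]
[546.9 161.6] [27.2 52.8] 28.2 50.1 heel [292. 266.]
[ 554.8 -167.2] [12.2 47.1] 83.1 49.3 heel [  8. 277.]
[580.3 340. ] [44.1 22.2] 87.9 44.7 heel [441. 289.]
[583.6 412.8] [14.2 24.4] 83.2 45.7 tin [502. 290.]
last 633 163 w [51.0, 46.0, 46.0, 46.0, 47.0, 47.0, 8.0, 9.0, 7.0, 11.0, 12.0] yaw -21.7 y 139.0 xmin/max [532.1 653.5] top [570.9 166.6] [40. 67.] 85.3
last 604 -7 w [44.0, 2.0, 5.0, 6.0, 8.0, 10.0, 11.0, 15.0, 13.0, 15.0, 16.0, 15.0, 13.0, 7.0, 6.0, 6.0] yaw -0.2 y 13.9 xmin/max [501.6 674.1] top [543.   -5.8] [77. 18.] 19.0
last 625 -186 w [8.0, 9.0, 9.0, 19.0, 25.0] yaw -11.6 y -179.8 xmin/max [523.6 591.8] top [0. 0.] [0. 0.] 0.0
```

View pics/w3.png

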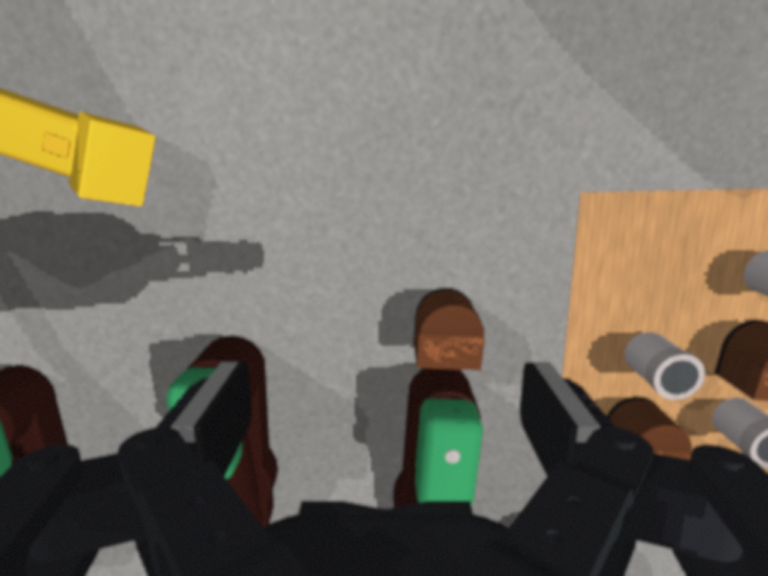

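Heel A is set (gap about 15 mm, in line within 1 mm). In the view it sits at (450,340) behind the green-topped last at (448,450). Next is the heel at (593,337).

{"op": "servo_tool", "data": {
  "commands": [
    [[4.2,5.3,0,0,0,0,8.5],[4.2,5.3,0,0,0,0,8.5],[4.2,5.3,0,0,0,0,8.5],[4.2,5.2,-2,0,0,-0.4,8.5],[0,0,-5.5,0,0,0,8.5],[0,0,-5.5,0,0,0,8.5],[0,0,-3.7,0,0,0,8.5],[0,0,-3,0,0,0,8.5],[0,0,0,0,0,0,8.5]]
  ]
}}

```text
time_s: 7.05
ee_pos: [0.5849, 0.339, 0.0235]
tool_rot: [0.038, 3.136, 0.038]
ft_force: [-12.0, 19.5, 36.9]
gripper_width: 0.996
finger_force: 21.3
```

{"op": "servo_tool", "data": {
  "commands": [
    [[0,0,0,0,0,0,4],[0,0,0,0,0,0,4],[0,0,0,0,0,0,4],[0,0,0,0,0,0,4],[0,0,0,0,0,0,4]]
  ]
}}

```text
time_s: 7.68
ee_pos: [0.5859, 0.351, 0.0309]
tool_rot: [0.03, 3.129, 0.064]
ft_force: [-20.7, 32.5, 65.8]
gripper_width: 0.688
finger_force: 36.5
```

{"op": "servo_tool", "data": {
  "commands": [
    [[0,0,1,0,0,0,8.5],[0,0,1,0,0,0,8.5],[0,0,4,0,0,0,8.5],[0,0,5,0,0,0,8.5],[-4,2,5,0,0,0,8.5],[-5,2,2,0,0,0,8.5],[0,0,0,0,0,0,8.5],[0,0,0,0,0,0,8.5]]
  ]
}}

```text
time_s: 8.68
ee_pos: [0.4978, 0.3573, 0.1933]
tool_rot: [-0.055, -3.14, 0.004]
ft_force: [0.5, 0.2, -1.2]
gripper_width: 0.994
finger_force: 0.0
```

Run:
```python
from h import *
o,p,y,R=pose(); print(p.round(1),y,R[:,2].round(3))
s=snap('wrist'); save(s,'w4',k=1.5); pieces(s)
```

```text
[497.8 357.3 193.3] -2.00094035982033 [-0.001 -0.002 -1.   ]
[460.4 427.9] [37.  36.6] 62.1 47.0 tin [331. 135.]
[491.8 172.2] [49.5 49.8] 85.7 45.3 heel [ 73. 178.]
[526.6 427.2] [48.3 50.5] 86.1 45.2 heel [328. 202.]
[527.7 341.2] [36.  37.3] 87.2 47.1 tin [243. 205.]
[567.  184.1] [80.7 33. ] 24.6 53.8 heel [ 91. 237.]
[590.3 424.8] [37.2 36.7] 22.7 46.9 tin [324. 258.]
[595.2 336. ] [47.5 51. ] 86.3 45.1 heel [241. 265.]
```

View pics/w4.png

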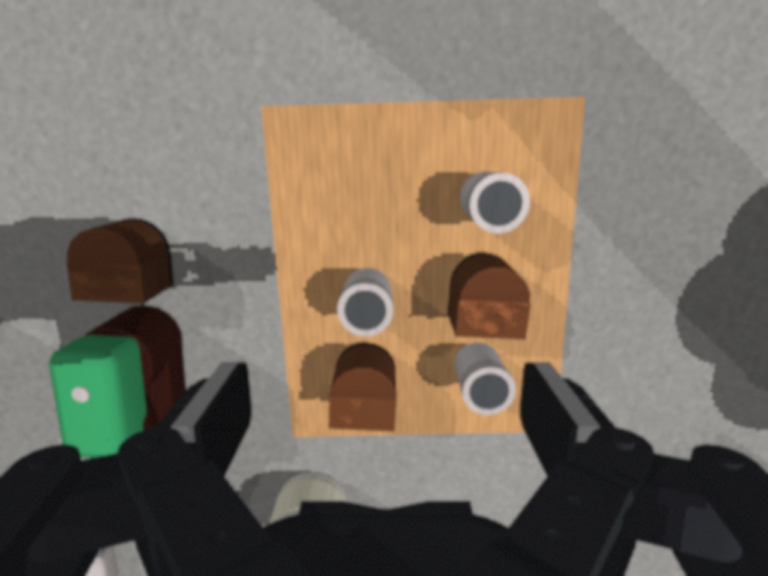

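The short move was my own error: the diagonal rows exceeded 62.5 mm and were clipped, so a finger came down on the heel's edge. Everything still stands. The heel is now at (595,336), at pixel (365,395). I retry with legal rows.

{"op": "servo_tool", "data": {
  "commands": [
    [[5.1,-1,0,0,0,-0.8,8.5],[5.1,-1.1,0,0,0,-0.9,8.5],[0,0,-5,0,0,0,8.5],[0,0,-5,0,0,0,8.5],[0,0,0,0,0,0,8.5],[0,0,0,0,0,0,8.5]]
  ]
}}

```text
time_s: 9.48
ee_pos: [0.6012, 0.3369, 0.096]
tool_rot: [0.102, 3.138, 0.0]
ft_force: [1.0, 0.5, 0.5]
gripper_width: 0.997
finger_force: 0.0
```

{"op": "servo_tool", "data": {
  "commands": [
    [[0,0,-5,0,0,0,8.5],[0,0,-2.9,0,0,0,8.5],[0,0,0,0,0,0,8.5],[0,0,0,0,0,0,4],[0,0,0,0,0,0,4],[0,0,0,0,0,0,4],[0,0,0,0,0,0,4],[0,0,0,0,0,0,4]]
  ]
}}

```text
time_s: 10.48
ee_pos: [0.6013, 0.3381, 0.0184]
tool_rot: [0.101, 3.137, 0.003]
ft_force: [0.3, -1.1, 6.5]
gripper_width: 0.556
finger_force: 32.1
```

{"op": "servo_tool", "data": {
  "commands": [
    [[0,0,5,0,0,0,4],[0,0,6,0,0,0,4],[0,0,6,0,0,0,4],[-2.2,-5.6,0,0,0,0,4],[-2.2,-5.6,0,0,0,0.7,4],[-2.2,-5.6,0,0,0,0,4],[-2.2,-5.6,0,0,0,0,4],[-2.2,-5.6,0,0,0,0,4],[-2.2,-5.6,0,0,0,0,4],[0,0,0,0,0,0,4],[0,0,0,0,0,0,4]]
  ]
}}

```text
time_s: 11.85
ee_pos: [0.4683, 0.0018, 0.1868]
tool_rot: [0.082, 3.139, 0.001]
ft_force: [0.0, 0.6, -0.6]
gripper_width: 0.558
finger_force: 31.6
```

{"op": "servo_tool", "data": {
  "commands": [
    [[0,-0.3,-5,0,0,0,4],[0,0,-5,0,0,0,4],[0,0,-4,0,0,0,4],[0,0,-1.5,0,0,0,4],[0,0,-1.35,0,0,0,4],[0,0,0,0,0,0,4],[0,0,0,0,0,0,4],[0,0,0,0,0,0,8.5],[0,0,0,0,0,0,8.5],[0,0,0,0,0,0,8.5]]
  ]
}}

```text
time_s: 13.1
ee_pos: [0.4678, -0.0017, 0.0177]
tool_rot: [0.082, 3.14, 0.0]
ft_force: [0.1, 0.3, -0.6]
gripper_width: 0.996
finger_force: 0.0
```

{"op": "servo_tool", "data": {
  "commands": [
    [[0,0,5,0,0,0,8.5],[-3,0,6,0,0,0,8.5],[-5,-3,3,0,0,1.5,8.5],[0,-5,3,0,0,1.5,8.5],[0,0,3,0,0,0,8.5],[0,0,0,0,0,0,8.5]]
  ]
}}

```text
time_s: 13.85
ee_pos: [0.3934, -0.081, 0.2139]
tool_rot: [0.002, 3.137, 0.0]
ft_force: [0.5, 0.5, 0.1]
gripper_width: 0.99
finger_force: 0.0
```

Run:
```python
from h import *
o,p,y,R=pose(); print(p.round(1),y,R[:,2].round(3))
s=snap('wrist'); pieces(s); midl(s)
```

```text
[393.4 -81.  213.9] -0.05794370707319794 [ 0.005  0.    -1.   ]
[ 297.1 -298.2] [50.3 88.9] 76.7 53.5 tin [30. 75.]
[ 341.3 -114.2] [145.6  52.1] 69.1 38.5 heel [228. 120.]
[ 486.4 -326.8] [ 52.6 140.8] 85.8 37.1 tin [ 46. 247.]
[462.1  -2.4] [48.2 50.2] 86.3 45.2 heel [327. 231.]
[492.2 172. ] [49.9 50.6] 85.1 44.8 heel [477. 255.]
[516.9 -12.7] [27.2 52.8] 33.9 50.4 heel [317. 272.]
[ 534.  -172.9] [33.4 10.7] 53.5 50.2 heel [178. 287.]
[539.  163.5] [13.1 45.1] 10.0 49.4 heel [462. 291.]
last 633 163 w [9.0, 2.0, 9.0, 18.0, 25.0, 26.0, 10.0, 4.0] yaw -0.6 y 143.8 xmin/max [532.  687.5] top [0. 0.] [0. 0.] 0.0
last 604 -7 w [45.0, 45.0, 45.0, 45.0, 45.0, 45.0, 40.0, 39.0, 46.0, 11.0] yaw -11.4 y -21.9 xmin/max [501.8 632. ] top [543.2  -6. ] [40. 73.] 87.4
last 625 -186 w [31.0, 26.0, 22.0, 17.0, 13.0, 12.0, 9.0, 8.0, 8.0] yaw 8.7 y -163.4 xmin/max [523.5 630. ] top [ 557.6 -181.3] [58. 26.] 1.2
```

Heel B is set (gap about 15 mm, in line). Now the third heel, at (526,427).

{"op": "servo_tool", "data": {
  "commands": [
    [[1.54,5.64,0,0,0,-0.4,8.5],[1.54,5.64,0,0,0,-0.4,8.5],[1.54,5.64,0,0,0,-0.4,8.5],[1.54,5.64,0,0,0,-0.4,8.5],[1.54,5.64,0,0,0,-0.4,8.5],[1.54,5.64,0,0,0,-0.4,8.5],[1.54,5.64,0,0,0,-0.5,8.5],[1.54,5.64,0,0,0,-0.5,8.5],[1.54,5.64,0,0,0,-0.5,8.5],[0,0,-5,0,0,0,8.5],[0,0,-5,0,0,0,8.5],[0,0,0,0,0,0,8.5]]
  ]
}}

```text
time_s: 15.4
ee_pos: [0.5266, 0.4249, 0.1061]
tool_rot: [-0.104, -3.131, 0.012]
ft_force: [0.6, 0.4, -0.6]
gripper_width: 0.993
finger_force: 0.0
```

Run:
```python
from h import *
o,p,y,R=pose(); print(p.round(1),y)
s=snap('wrist'); pieces(s)
```

```text
[526.6 424.9 106.1] -3.8014223418132693
[460.2 428.5] [36.5 36.5] 85.3 47.1 tin [257. 109.]
[526.3 427.8] [47.6 50.1] 85.1 45.2 heel [262. 206.]
[527.2 341.6] [37.1 37.2] 14.1 47.0 tin [143. 213.]
[586.1 425.5] [37.  29.5] 85.8 46.8 tin [264. 280.]
```

{"op": "servo_tool", "data": {
  "commands": [
    [[0.55,0.25,-3,0,0,-1,8.5],[0,0,-4,0,0,0,8.5],[0,0,-1.8,0,0,0,8.5],[0,0,0,0,0,0,8.5],[0,0,0,0,0,0,4],[0,0,0,0,0,0,4],[0,0,0,0,0,0,4],[0,0,0,0,0,0,4],[0,0,0,0,0,0,4]]
  ]
}}

```text
time_s: 16.58
ee_pos: [0.5371, 0.4305, 0.0257]
tool_rot: [0.134, 3.137, 0.003]
ft_force: [-0.1, -0.4, 6.0]
gripper_width: 0.554
finger_force: 32.3
```

{"op": "servo_tool", "data": {
  "commands": [
    [[0,0,0,0,0,0,8.5],[0,0,0,0,0,0,8.5],[0,0,0,0,0,0,8.5],[-0.45,-0.2,-0.8,0,0,0.5,8.5],[0,0,0,0,0,0,8.5],[0,0,0,0,0,0,4],[0,0,0,0,0,0,4],[0,0,0,0,0,0,4],[0,0,0,0,0,0,4],[0,0,0,0,0,0,4]]
  ]
}}

```text
time_s: 17.82
ee_pos: [0.532, 0.428, 0.0163]
tool_rot: [0.12, 3.139, 0.001]
ft_force: [0.4, 0.8, 2.6]
gripper_width: 0.554
finger_force: 32.5
```

{"op": "servo_tool", "data": {
  "commands": [
    [[0,0,5,0,0,0,4],[0,0,6,0,0,0,4],[0,0,6,0,0,0,4],[-0.5,-6,0,0,0,1,4],[-0.5,-6,0,0,0,1,4],[-0.5,-6,0,0,0,1,4],[-0.5,-6,0,0,0,1,4],[-0.5,-6,0,0,0,1.1,4],[-0.5,-6,0,0,0,0,4],[-0.5,-6,0,0,0,0,4],[-0.5,-6,0,0,0,0,4]]
  ]
}}

```text
time_s: 19.2
ee_pos: [0.491, -0.0541, 0.186]
tool_rot: [0.02, -3.142, -0.0]
ft_force: [1.2, 0.2, -0.0]
gripper_width: 0.553
finger_force: 32.3
```

{"op": "servo_tool", "data": {
  "commands": [
    [[-0.2,-6,0,0,0,0,4],[0,-6,0,0,0,0,4],[0,0,0,0,0,0,4],[0,0,0,0,0,0,4],[0,0,0,0,0,0,4]]
  ]
}}

```text
time_s: 19.82
ee_pos: [0.4898, -0.1703, 0.1858]
tool_rot: [0.024, -3.141, -0.001]
ft_force: [-0.3, 1.3, 0.1]
gripper_width: 0.559
finger_force: 32.3
```

{"op": "servo_tool", "data": {
  "commands": [
    [[0,-1.85,-4,0,0,0,4],[0,0,-5,0,0,0,4],[0,0,-5,0,0,0,4],[0,0,-1.6,0,0,0,4],[0,0,-1.25,0,0,0,4],[0,0,0,0,0,0,4],[0,0,0,0,0,0,4],[0,0,0,0,0,0,8.5],[0,0,0,0,0,0,8.5],[0,0,0,0,0,0,8.5]]
  ]
}}

```text
time_s: 21.08
ee_pos: [0.4898, -0.1909, 0.0178]
tool_rot: [-0.02, 3.141, -0.0]
ft_force: [0.0, 0.6, -0.3]
gripper_width: 0.994
finger_force: 0.0
```

{"op": "servo_tool", "data": {
  "commands": [
    [[0,0,5,0,0,0,8.5],[-3,0,6,0,0,0,8.5],[-5,0,5,0,0,0,8.5],[0,0,4,0,0,0,8.5],[0,0,0,0,0,0,8.5],[0,0,0,0,0,0,8.5]]
  ]
}}

```text
time_s: 21.82
ee_pos: [0.4173, -0.1905, 0.2071]
tool_rot: [0.02, -3.141, -0.0]
ft_force: [-0.2, -0.4, -0.6]
gripper_width: 0.988
finger_force: 0.0
```

Run:
```python
from h import *
o,p,y,R=pose(); print(p.round(1),y,R[:,2].round(3))
s=snap('wrist'); save(s,'w5',k=1.5); pieces(s); midl(s)
```

```text
[ 417.3 -190.5  207.1] 0.7443981083644405 [-0.  0. -1.]
[ 281.9 -336. ] [36.1 63.3] 1.1 54.1 tin [86. 14.]
[ 305.7 -303.2] [33.2 80.2] 51.5 54.8 tin [139.  59.]
[ 341.6 -114.7] [146.2  52.1] 69.5 38.4 heel [338.  97.]
[ 477.3 -327.1] [ 42.6 123.3] 81.2 34.4 tin [134. 212.]
[462.2  -2.5] [48.8 50.2] 86.6 45.0 heel [430. 217.]
[ 485.1 -192.3] [49.5 48.1] 0.7 45.1 heel [255. 234.]
[513.2 -12.1] [21.5 47.2] 31.5 50.9 heel [415. 259.]
[ 538.9 -188.5] [31.3 52.4] 1.8 50.1 heel [258. 273.]
[ 547.5 -459.7] [41.5  9.6] 45.2 52.9 tin [ 20. 283.]
last 604 -7 w [44.0, 40.0, 14.0] yaw 36.1 y 47.3 xmin/max [501.9 540.9] top [524.1  -5.2] [40. 35.] 86.7
last 625 -186 w [52.0, 50.0, 41.0, 47.0, 53.0, 53.0] yaw -0.1 y -189.0 xmin/max [523.6 635.4] top [ 557.4 -188.2] [39. 58.] 89.8
```

View pics/w5.png

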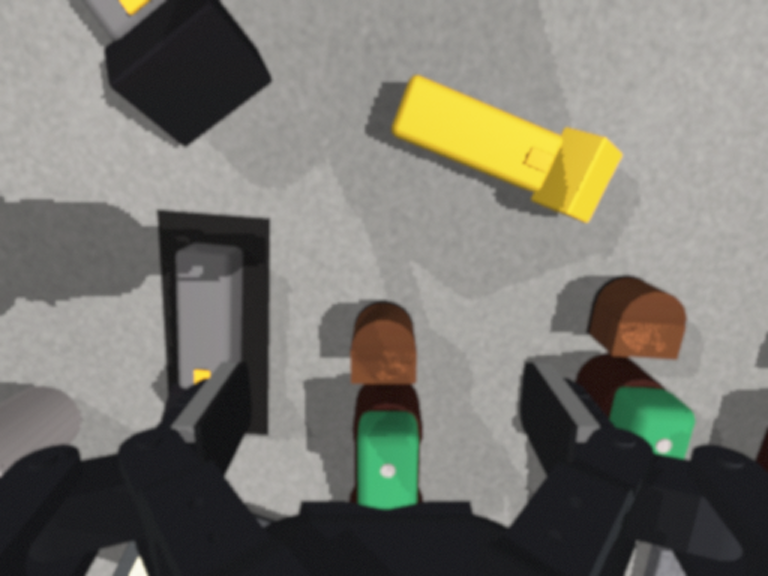

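Heel C stands at pixel (383,345) behind last C at (388,450), with a 14 mm gap but about 3.5 mm to the right of the line. I'll correct that with a small regrip.

{"op": "servo_tool", "data": {
  "commands": [
    [[5,0,-4,0,0,-0.3,8.5],[2.2,0,-5,0,0,0,8.5],[0,0,-5,0,0,0,8.5],[0,0,-4.9,0,0,0,8.5],[0,0,0,0,0,0,8.5],[0,0,0,0,0,0,8.5],[0,0,0,0,0,0,4],[0,0,0,0,0,0,4],[0,0,0,0,0,0,4],[0,0,0,0,0,0,4],[0,0,0,0,0,0,4]]
  ]
}}

```text
time_s: 23.25
ee_pos: [0.4894, -0.1911, 0.0211]
tool_rot: [-0.012, 3.139, -0.001]
ft_force: [-0.8, -0.3, 7.8]
gripper_width: 0.56
finger_force: 30.6
```

{"op": "servo_tool", "data": {
  "commands": [
    [[-0.1,0.35,0.4,0,0,0,4],[0,0,0,0,0,0,4],[0,0,0,0,0,0,4],[0,0,-0.4,0,0,0,4],[0,0,0,0,0,0,4],[0,0,0,0,0,0,4],[0,0,0,0,0,0,8.5],[0,0,0,0,0,0,8.5],[0,0,0,0,0,0,8.5]]
  ]
}}

```text
time_s: 24.38
ee_pos: [0.4871, -0.1872, 0.0192]
tool_rot: [0.012, -3.141, -0.0]
ft_force: [-0.2, 0.2, -0.1]
gripper_width: 0.999
finger_force: 0.0
```

{"op": "servo_tool", "data": {
  "commands": [
    [[0,0,5,0,0,0,8.5],[0,0,6,0,0,0,8.5],[0,0,6,0,0,0,8.5],[0,6,0,0,0,-10,8.5],[0,6,0,0,0,-10,8.5],[0,6,0,0,0,-10,8.5],[0,6,0,0,0,-10,8.5],[0,6,0,0,0,-10,8.5],[0,6,0,0,0,-10,8.5],[0,6,0,0,0,-10,8.5],[0,6,0,0,0,-10,8.5],[0,0,0,0,0,-10,8.5]]
  ]
}}

```text
time_s: 25.88
ee_pos: [0.4866, 0.2837, 0.189]
tool_rot: [-2.157, -2.281, -0.002]
ft_force: [0.2, -0.5, 0.3]
gripper_width: 0.993
finger_force: 0.0
```

{"op": "servo_tool", "data": {
  "commands": [
    [[1,4,0,0,0,0,8.5],[0,0,0,0,0,0,8.5],[0,0,0,0,0,0,8.5],[0,0,0,0,0,0,8.5]]
  ]
}}

```text
time_s: 26.38
ee_pos: [0.4983, 0.316, 0.1894]
tool_rot: [2.164, 2.278, -0.001]
ft_force: [0.1, -0.7, -0.1]
gripper_width: 0.996
finger_force: 0.0
```

Run:
```python
from h import *
o,p,y,R=pose(); print(p.round(1),y,R.round(3),o['joint_pos'].round(2))
s=snap('wrist'); pieces(s); midl(s)
```

```text
[498.3 316.  189.4] -87.06176951232715 [[-0.051  0.999 -0.   ]
 [ 0.999  0.051 -0.001]
 [-0.001 -0.    -1.   ]] [-0.84  0.49  0.27  1.75 -0.16  0.92 -0.45]
[460. 428.] [36.8 37. ] 37.6 47.1 tin [219.  47.]
[590.1 424.7] [36.9 37.4] 66.4 47.0 tin [368.  60.]
[526.9 341.4] [35.7 36.5] 3.2 47.1 tin [289. 151.]
[701.1 291.5] [58.9 26.9] 65.8 56.2 tin [456. 208.]
[492.2 187. ] [51.3 19.2] 2.2 45.2 heel [247. 289.]
[556.8 188.5] [45.6 13.6] 4.8 49.6 heel [304. 292.]
last 633 163 w [22.0, 33.0, 35.0, 39.0, 33.0, 14.0, 13.0, 3.0, 9.0] yaw 0.7 y 180.1 xmin/max [531.9 721.2] top [569.4 176.4] [36. 62.] 72.5
```

{"op": "servo_tool", "data": {
  "commands": [
    [[2.9,2.6,-2,0,0,-3,8.5],[0,0,-5,0,0,0,8.5],[0,0,-5,0,0,0,8.5],[0,0,-5,0,0,0,8.5],[0,0,0,0,0,0,8.5],[0,0,0,0,0,0,8.5],[0,0,0,0,0,0,3],[0,0,0,0,0,0,3],[0,0,0,0,0,0,3],[0,0,0,0,0,0,3],[0,0,0,0,0,0,3],[0,0,0,0,0,0,3]]
  ],
  "newtons": 35
}}

```text
time_s: 27.92
ee_pos: [0.5277, 0.3437, 0.0208]
tool_rot: [-2.221, -2.222, -0.002]
ft_force: [0.0, -0.5, 7.4]
gripper_width: 0.41
finger_force: 34.4
```

{"op": "servo_tool", "data": {
  "commands": [
    [[0,0,5,0,0,0,3],[0,0,6,0,0,0,3],[3.6,-3.7,3,0,0,0,3],[3.6,-3.7,0,0,0,0,3],[3.7,-3.7,0,0,0,0,3],[0,0,0,0,0,0,3],[0,0,0,0,0,0,3],[0,0,0,0,0,0,3]]
  ]
}}

```text
time_s: 28.92
ee_pos: [0.6351, 0.2341, 0.1593]
tool_rot: [-2.218, -2.223, 0.0]
ft_force: [-0.3, 0.2, -1.3]
gripper_width: 0.41
finger_force: 35.5
```

{"op": "servo_tool", "data": {
  "commands": [
    [[0.2,-0.2,-4,0,0,0,3],[0,0,-5,0,0,0,3],[0,0,-3,0,0,0,3],[0,0,-1.75,0,0,0,3],[0,0,0,0,0,0,3],[0,0,0,0,0,0,3],[0,0,0,0,0,0,7],[0,0,0,0,0,0,7],[0,0,0,0,0,0,7],[0,0,5,0,0,0,7],[0,0,6,0,0,0,8.5]]
  ]
}}

```text
time_s: 30.3
ee_pos: [0.6372, 0.2299, 0.1322]
tool_rot: [-2.22, -2.221, 0.004]
ft_force: [0.2, 0.4, 0.2]
gripper_width: 0.99
finger_force: 0.0
```

{"op": "servo_tool", "data": {
  "commands": [
    [[-2,5,3,0,0,0,8.5],[-4,4.5,3,0,0,0,8.5],[0,0,0,0,0,0,8.5],[0,0,0,0,0,0,8.5]]
  ]
}}

```text
time_s: 30.8
ee_pos: [0.5811, 0.3216, 0.19]
tool_rot: [2.22, 2.222, -0.0]
ft_force: [0.4, -1.1, -0.3]
gripper_width: 0.994
finger_force: 0.0
```

Run:
```python
from h import *
o,p,y,R=pose(); print(p.round(1),y,R[:,2].round(3))
s=snap('wrist'); save(s,'w6',k=1.5); pieces(s); midl(s)
```

```text
[581.1 321.6 190. ] -89.9665716639203 [ 0.    -0.001 -1.   ]
[460.4 428. ] [37.  37.2] 78.9 47.1 tin [118.  57.]
[589.8 425. ] [36.3 37. ] 0.5 47.1 tin [267.  60.]
[703.1 296.8] [58.5 24.6] 47.1 56.4 tin [377. 198.]
[638.  228.3] [37.  36.8] 67.1 47.1 tin [311. 261.]
[496.7 189.2] [15.1 41.8] 84.2 45.2 heel [181. 291.]
[558.6 188.7] [45.2 13.5] 0.4 49.1 heel [237. 293.]
[643.3 182.8] [ 4.5 92. ] 86.4 43.2 heel [315. 297.]
last 633 163 w [21.0, 23.0, 24.0, 24.0, 22.0, 19.0, 27.0, 29.0, 53.0, 62.0, 46.0, 48.0, 46.0, 41.0, 33.0] yaw -8.0 y 175.6 xmin/max [533.4 695.1] top [574.3 177.5] [20. 72.] 85.1
```

View pics/w6.png

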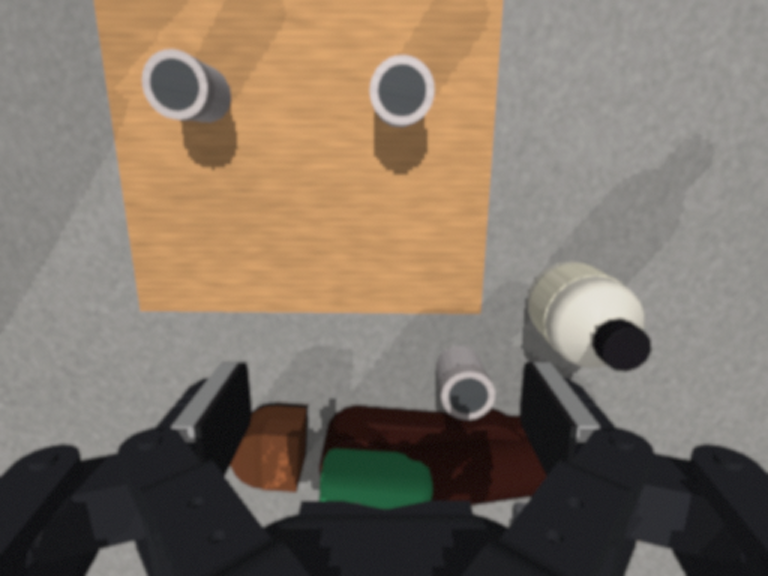

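Tin A stands at (638,228), pixel (468,393), within 2 mm of its target. Next is the tin at (590,425).

{"op": "servo_tool", "data": {
  "commands": [
    [[0.5,5.2,0,0,0,0,8.5],[0.4,5.2,-2,0,0,0,8.5],[0,0,-5,0,0,0,8.5],[0,0,-5,0,0,0,8.5],[0,0,-4.9,0,0,0,8.5],[0,0,0,0,0,0,8.5],[0,0,0,0,0,0,8.5],[0,0,0,0,0,0,3],[0,0,0,0,0,0,3],[0,0,0,0,0,0,3],[0,0,0,0,0,0,3],[0,0,0,0,0,0,3]]
  ]
}}

```text
time_s: 32.35
ee_pos: [0.5906, 0.4266, 0.0223]
tool_rot: [2.221, 2.222, 0.002]
ft_force: [-1.1, -0.1, 6.5]
gripper_width: 0.408
finger_force: 34.7
```

{"op": "servo_tool", "data": {
  "commands": [
    [[0,0,0,0,0,0,3],[0,0,5,0,0,0,3],[0,0,6,0,0,0,3],[0,-6,4,0,0,0,3],[0,-6,2,0,0,0,3],[0,-6,0,0,0,0,3],[0,-6,0,0,0,0,3],[0.5,-6,0,0,0,0,3],[1,-6,0,0,0,0,3],[0,0,0,0,0,0,3],[0,0,0,0,0,0,3]]
  ]
}}

```text
time_s: 33.72
ee_pos: [0.6048, 0.0754, 0.1852]
tool_rot: [-2.221, -2.221, -0.0]
ft_force: [-0.4, 0.7, -1.0]
gripper_width: 0.407
finger_force: 35.5
```

{"op": "servo_tool", "data": {
  "commands": [
    [[0,-1.4,-4,0,0,0,3],[0,0,-5,0,0,0,3],[0,0,-4.8,0,0,0,3],[0,0,-2.5,0,0,0,3],[0,0,0,0,0,0,3],[0,0,0,0,0,0,3],[0,0,0,0,0,0,7],[0,0,0,0,0,0,7],[0,0,0,0,0,0,7],[0,0,5,0,0,0,7],[0,0,6,0,0,0,8.5]]
  ]
}}

```text
time_s: 35.1
ee_pos: [0.6041, 0.0607, 0.1327]
tool_rot: [-2.22, -2.221, 0.003]
ft_force: [1.1, 0.1, 0.7]
gripper_width: 0.989
finger_force: 0.0
```

{"op": "servo_tool", "data": {
  "commands": [
    [[0,6,4,0,0,0,8.5],[0,4,2,0,0,0,8.5],[0,0,0,0,0,0,8.5],[0,0,0,0,0,0,8.5]]
  ]
}}

```text
time_s: 35.6
ee_pos: [0.6048, 0.1519, 0.1868]
tool_rot: [2.221, 2.221, -0.001]
ft_force: [-0.5, -0.6, 0.1]
gripper_width: 0.995
finger_force: 0.0
```

Run:
```python
from h import *
o,p,y,R=pose(); print(p.round(1),y)
s=snap('wrist'); pieces(s)
for n in('scene','side'):
    s=snap(n); print(n); W=cloud(s); pieces(s,.035,.055)
```

```text
[604.8 151.9 186.8] -90.00389261434717
[700.9 271.1] [19.6 55.4] 39.9 57.1 tin [366.  38.]
[638.4 227.8] [36.8 36.5] 43.8 47.1 tin [295.  93.]
[491.8 172.1] [48.2 49.6] 85.2 45.4 heel [140. 155.]
[563.8 190.9] [ 6.5 36.9] 84.1 50.2 heel [211. 136.]
[651.3 161.2] [ 42.2 105.4] 83.5 55.6 heel [332. 165.]
[604.3  61.4] [37.7 36.3] 88.4 47.2 tin [257. 260.]
[529.5  17.6] [ 9.8 40.6] 87.8 45.8 heel [189. 294.]
[633.6  11.2] [ 4.7 78. ] 88.3 37.6 heel [282. 297.]
scene
[ -94.6 -652.4] [279.9 262.4] 23.9 50.6 heel [224.  58.]
[ 204.9 -373.1] [156.1  57.2] 34.5 49.7 tin [232. 108.]
[ 486.4 -183.4] [50.2 48. ] 6.6 45.4 heel [223. 172.]
[ 687.2 -335.5] [127.1  15.2] 68.8 50.0 tin [143. 187.]
[ 655.7 -181.2] [ 41.1 104.2] 88.0 49.8 tin [185. 206.]
[634.   -3.6] [ 38.9 100.1] 78.4 50.9 tin [236. 231.]
[492.6 177.6] [49.7 49.4] 79.2 45.5 heel [322. 225.]
[461.4 432.3] [36.3 37.8] 74.8 47.4 tin [414. 263.]
[671.1 163.4] [40.6 87.1] 79.7 50.3 heel [280. 270.]
[638.9 232.6] [36.5 35.6] 9.5 47.6 tin [311. 271.]
side
[163.9 567.7] [244.6  13.8] 6.1 51.2 heel [149.  81.]
[1360.7  195.7] [ 13.  391.5] 0.1 50.2 tin [488. 133.]
[494.8 170.7] [54.1 43.8] 85.7 46.9 heel [241. 146.]
[655.2 150.4] [ 34.4 119.7] 89.9 50.8 heel [292. 148.]
[465.   -2.1] [56.3 46.6] 86.2 46.8 heel [235. 185.]
[643.6 -21.7] [91.3 28.7] 8.9 50.0 heel [295. 186.]
[ 654.7 -195.4] [114.   36.4] 8.1 51.1 heel [311. 231.]
[ 486.3 -188.5] [49.3 51. ] 0.9 46.7 heel [247. 233.]
[ 686.1 -342.2] [129.5  16.5] 68.9 50.6 tin [325. 277.]
[ 255.7 -345.8] [162.7  74.8] 34.9 50.6 tin [161. 286.]
[ 544.2 -332.1] [53.5 25.9] 83.6 47.9 tin [272. 276.]
```

{"op": "servo_tool", "data": {
  "commands": [
    [[-2.4,4.6,0,0,0,0,8.5],[-2.4,4.6,0,0,0,0,8.5],[-2.4,4.6,0,0,0,0,8.5],[-2.4,4.6,0,0,0,0,8.5],[-2.4,4.6,0,0,0,0,8.5],[-2.4,4.7,0,0,0,0,8.5],[0,0,-4,0,0,0,8.5],[0,0,-5,0,0,0,8.5],[0,0,0,0,0,0,8.5],[0,0,0,0,0,0,8.5]]
  ]
}}

```text
time_s: 37.0
ee_pos: [0.4624, 0.4296, 0.0984]
tool_rot: [2.222, 2.22, 0.002]
ft_force: [0.0, -0.4, 1.4]
gripper_width: 0.993
finger_force: 0.0
```

Run:
```python
from h import *
o,p,y,R=pose(); print(p.round(1),y)
s=snap('wrist'); pieces(s)
```

```text
[462.4 429.6  98.4] -90.05832025593345
[459.8 428.4] [37. 37.] 14.0 47.0 tin [253. 209.]
```

{"op": "servo_tool", "data": {
  "commands": [
    [[-0.1,0,-5,0,0,0,8.5],[0,0,-2.7,0,0,0,8.5],[0,0,0,0,0,0,8.5],[0,0,0,0,0,0,8.5],[0,0,0,0,0,0,3],[0,0,0,0,0,0,3],[0,0,0,0,0,0,3],[0,0,0,0,0,0,3],[0,0,0,0,0,0,3],[0,0,0,0,0,0,3]]
  ]
}}

```text
time_s: 38.3
ee_pos: [0.4603, 0.4301, 0.0208]
tool_rot: [-2.221, -2.222, -0.001]
ft_force: [-1.1, -1.0, 6.3]
gripper_width: 0.409
finger_force: 34.7
```

{"op": "servo_tool", "data": {
  "commands": [
    [[0,0,5,0,0,0,3],[0,0,6,0,0,0,3],[0,-4,4,0,0,0,3],[0,-5.5,2,0,0,0,3],[2,-5.7,0,0,0,0,3],[2,-5.7,0,0,0,0,3],[2,-5.7,0,0,0,0,3],[2,-5.7,0,0,0,0,3],[2,-5.7,0,0,0,0,3],[2,-5.7,0,0,0,0,3],[2,-5.7,0,0,0,0,3],[2,-5,0,0,0,0,3]]
  ]
}}

```text
time_s: 39.8
ee_pos: [0.6201, -0.1166, 0.1898]
tool_rot: [-2.222, -2.221, 0.001]
ft_force: [1.2, 0.3, -2.0]
gripper_width: 0.411
finger_force: 35.7
```

{"op": "servo_tool", "data": {
  "commands": [
    [[0,0,0,0,0,0,3],[0,0,0,0,0,0,3],[0,0,0,0,0,0,3]]
  ]
}}

```text
time_s: 40.17
ee_pos: [0.6198, -0.112, 0.1897]
tool_rot: [-2.217, -2.224, -0.0]
ft_force: [-0.4, 0.5, -1.8]
gripper_width: 0.406
finger_force: 35.7
```

{"op": "servo_tool", "data": {
  "commands": [
    [[0.4,-0.6,-4,0,0,0,3],[0,0,-5,0,0,0,3],[0,0,-5,0,0,0,3],[0,0,-2.85,0,0,0,3],[0,0,0,0,0,0,3],[0,0,0,0,0,0,3],[0,0,0,0,0,0,7],[0,0,0,0,0,0,7],[0,0,0,0,0,0,7],[0,0,5,0,0,0,7],[0,0,6,0,0,0,8.5]]
  ]
}}

```text
time_s: 41.55
ee_pos: [0.6231, -0.12, 0.1318]
tool_rot: [-2.22, -2.22, 0.003]
ft_force: [1.4, -0.2, -0.1]
gripper_width: 0.988
finger_force: 0.0
```

{"op": "servo_tool", "data": {
  "commands": [
    [[-3,5,6,0,0,0,8.5],[-3,3,6,0,0,0,8.5],[0,0,3,0,0,0,8.5],[0,0,0,0,0,0,8.5]]
  ]
}}

```text
time_s: 42.05
ee_pos: [0.5776, -0.0573, 0.2603]
tool_rot: [2.218, 2.22, 0.007]
ft_force: [0.4, 0.8, -0.3]
gripper_width: 0.999
finger_force: 0.0
```

Run:
```python
from h import *
o,p,y,R=pose(); print(p.round(1),y)
s=snap('wrist'); save(s,'w7',k=1.5); pieces(s); midl(s)
```

```text
[577.6 -57.3 260.3] -89.95535193333215
[604.5  60.6] [36.8 36.5] 24.4 47.2 tin [281.  54.]
[461.9  -2.5] [48.1 49.9] 86.7 45.4 heel [157. 114.]
[627.2 -11.3] [45.  89.7] 85.5 55.5 heel [317. 121.]
[ 341.9 -114.5] [145.   52.7] 69.6 40.3 heel [ 71. 197.]
[ 623.8 -121. ] [36.5 37.3] 32.5 47.2 tin [293. 212.]
[ 610.5 -182.8] [ 39.  168.6] 83.4 55.3 heel [300. 253.]
[ 484.6 -188.4] [47.3 49.5] 0.6 45.5 heel [187. 259.]
last 604 -7 w [51.0, 51.0, 46.0, 47.0, 46.0, 50.0, 52.0, 53.0, 78.0, 59.0, 65.0, 64.0, 59.0, 56.0, 55.0, 53.0, 48.0] yaw -3.8 y -7.8 xmin/max [507.1 698. ] top [543.6  -5.9] [40. 73.] 86.7
last 625 -186 w [44.0, 45.0, 45.0, 45.0, 45.0, 45.0, 42.0, 67.0, 67.0, 67.0, 49.0, 53.0, 48.0, 44.0, 44.0, 44.0, 7.0] yaw 2.9 y -179.4 xmin/max [526.2 709.6] top [ 565.2 -187.6] [40. 73.] 89.9
```

View pics/w7.png

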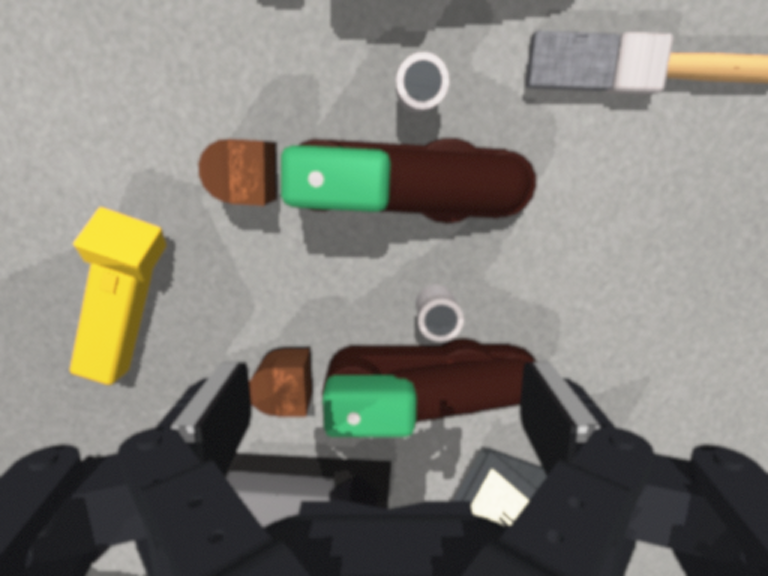

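The view shows B and C set out: heels at (238,172) and (282,382), tins at (423,80) and (441,320). All placements are within about 2 mm. The partly hidden ticket is at (500,510). Now I turn back and go above the scanner.

{"op": "servo_tool", "data": {
  "commands": [
    [[-1.5,-2.7,0,0,0,10,8.5],[-1.5,-2.7,0,0,0,10,8.5],[-1.5,-2.7,0,0,0,10,8.5],[-1.5,-2.7,0,0,0,10,8.5],[-1.5,-2.7,0,0,0,10,8.5],[-1.5,-2.7,0,0,0,10,8.5],[-1.5,-2.7,0,0,0,10,8.5],[-1.5,-2.7,0,0,0,10,8.5],[-1.5,-2.7,0,0,0,10,8.5],[0,0,0,0,0,0,8.5],[0,0,0,0,0,0,8.5]]
  ]
}}

```text
time_s: 43.48
ee_pos: [0.441, -0.2997, 0.2563]
tool_rot: [-0.002, -3.14, -0.002]
ft_force: [1.0, -0.5, 0.1]
gripper_width: 0.994
finger_force: 0.0
```

```bash
cat > lab.py <<'E'
from h import *
def label(s,cut=384):
    """white ticket blob -> plane fit; bars centre"""
    W=cloud(s)*1000; hsv=cv2.cvtColor(s['img'],cv2.COLOR_RGB2HSV)
    ok=(W[...,2]>12)&(W[...,2]<110)&(abs(W[...,0]-693)<110)&(abs(W[...,1]+342)<100)
    ok[cut:]=0
    P=W[ok]; 
    if len(P)<200: print('no plate'); return
    t=ok&(hsv[...,1]<70)&(hsv[...,2]>140)
    n,l,st,ce=cv2.connectedComponentsWithStats(t.astype(np.uint8)); i=1+np.argmax(st[1:,4]); t=l==i
    hull=np.zeros(t.shape,np.uint8); cv2.fillConvexPoly(hull,cv2.convexHull(np.argwhere(t)[:,::-1].astype(np.int32)),1)
    Q=W[(hull>0)&ok]; c=np.median(Q,0); u,sv,v=np.linalg.svd(Q-Q.mean(0),full_matrices=False); n3=v[2]*np.sign(v[2,2])
    bars=(cv2.erode(hull,np.ones((5,5)))>0)&(hsv[...,2]<110)&ok
    bc=W[bars]; uv=np.argwhere(bars)[:,::-1]
    print('ticket px',ce[i].round(),'area',st[i,4],'mean',Q.mean(0).round(1),'normal',n3.round(3),'yaw',np.degrees(np.arctan2(-n3[1],-n3[0])).round(1),'rms',(sv[2]/len(Q)**.5).round(2))
    if len(bc)>20:
        r=cv2.minAreaRect(uv.astype(np.float32)); print('bars n',len(bc),'px',np.round(r[0],1),'mean',bc.mean(0).round(1))
        a=np.array([n3[1],-n3[0],0]);a/=np.linalg.norm(a); print('extent y',np.percentile((bc-bc.mean(0))@a,[1,99]).round(1))
E
python3 - <<'E'
from lab import *
o,p,y,R=pose(); print(p.round(1),y,o['joint_pos'].round(2))
s=snap('wrist'); save(s,'w8',k=1.5); np.savez('w8.npz',**s)
W=cloud(s)*1000; ok=(abs(W[...,0]-495)<110)&(abs(W[...,1]+327)<55)
for lo,hi in((25,42),(44,60)):
    m=ok&(W[...,2]>lo)&(W[...,2]<hi); q=W[m][:,:2].astype(np.float32); r=cv2.minAreaRect(q); print('scan z',lo,np.round(r[0],1),np.round(r[1],1),round(r[2],1),np.median(W[m][:,2]))
for n in('scene','side'):
    s=dict(np.load(n+'0.npz')); print(n); label(s)
E
```

```text
[ 441.  -299.7  256.3] -0.07865147641816662 [ 0.33  0.31  0.22  1.83 -0.08  1.01  2.16]
scan z 25 [ 492.1 -327.5] [ 51.8 152.5] 84.9 33.64411311450619
scan z 44 [ 541.3 -331.9] [51.7 14.3] 85.1 47.3344864363205
scene
ticket px [138. 184.] area 486 mean [ 691.  -341.1   53.6] normal [-0.656  0.264  0.707] yaw -21.9 rms 1.07
side
ticket px [331. 274.] area 822 mean [ 693.8 -345.3   55.9] normal [-0.657  0.27   0.703] yaw -22.3 rms 1.32
bars n 44 px [329.8 273.4] mean [ 691.8 -345.8   55. ]
extent y [-15.6  20.6]
```

View pics/w8.png

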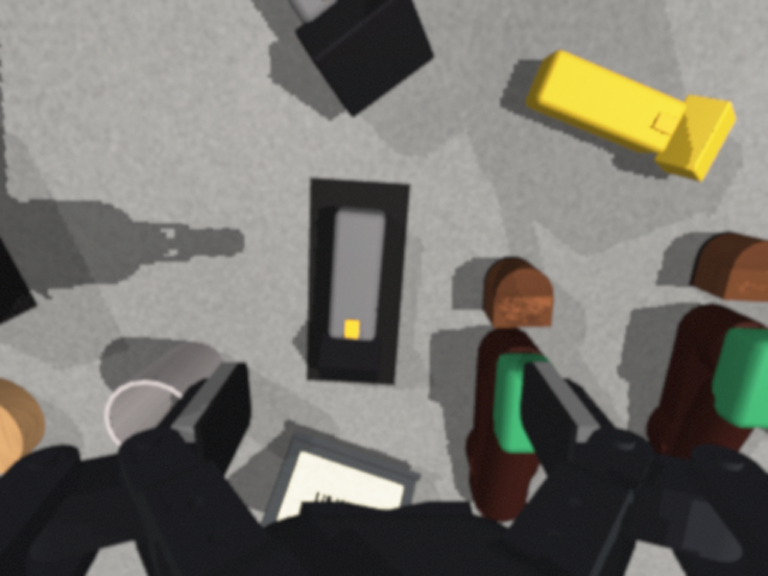

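The view shows the small grey scanner on its mat at (355,280), away from the big grey one (365,50) and the yellow one (630,110). Its measured length of 152 mm and head top of about 50 mm match the smaller unit. The ticket is at (345,480) with yaw about -22°. Now I pick it.

{"op": "servo_tool", "data": {
  "commands": [
    [[2.2,-1.3,0,0,0,-2.5,8.5],[2.2,-1.2,-4,0,0,-2.5,8.5],[0,0,-5,0,0,0,8.5],[0,0,-6,0,0,0,8.5],[0,0,-4,0,0,0,8.5],[0,0,0,0,0,0,8.5],[0,0,0,0,0,0,8.5],[0,0,0,0,0,0,8.5]]
  ]
}}

```text
time_s: 44.52
ee_pos: [0.4867, -0.326, 0.0695]
tool_rot: [0.136, 3.135, -0.003]
ft_force: [0.2, -1.1, -0.1]
gripper_width: 0.996
finger_force: 0.0
```

Run:
```python
from h import *
o,p,y,R=pose(); print(p.round(1),y)
s=snap('wrist')
W=cloud(s)*1000; m=(abs(W[...,0]-485)<110)&(abs(W[...,1]+327)<55)&(W[...,2]>25)&(W[...,2]<42)
q=W[m]; print(q[:,0].min(), np.percentile(q[:,0],1))
for x in(430,450,470,490,510):
    k=q[abs(q[:,0]-x)<6][:,1]
    if len(k)>9: print(x,np.percentile(k,[1,99]).round(1),np.percentile(k,[1,99]).mean())
```

```text
[ 486.7 -326.    69.5] -4.970280214904452
415.113466611938 417.30421241330043
430 [-340.8 -302. ] -321.3953569027907
450 [-342.6 -303.8] -323.1893379189832
470 [-344.6 -305.5] -325.02554897635844
490 [-346.6 -307.3] -326.95051991179025
510 [-348.4 -309.1] -328.72539809951274
```

{"op": "servo_tool", "data": {
  "commands": [
    [[-0.1,0,-4,0,0,-0.3,8.5],[0,0,-2.2,0,0,0,8.5],[0,0,0,0,0,0,8.5],[0,0,0,0,0,0,8.5],[0,0,0,0,0,0,3.5],[0,0,0,0,0,0,3.5],[0,0,0,0,0,0,3.5],[0,0,0,0,0,0,3.5],[0,0,0,0,0,0,3.5],[0,0,0,0,0,0,3.5]]
  ],
  "newtons": 50
}}

```text
time_s: 45.82
ee_pos: [0.4846, -0.3257, 0.0061]
tool_rot: [0.145, 3.137, -0.001]
ft_force: [-1.1, 1.2, 6.5]
gripper_width: 0.459
finger_force: 51.7
```

{"op": "servo_tool", "data": {
  "commands": [
    [[0,0,3,0,0,0,3.5],[0,0,5,0,0,0,3.5],[0,0,3.5,0,0,0,3.5],[1,0.9,0,0,0,-4,3.5],[2,0.9,0,0,0,-4,3.5],[2,0.9,0,0,0,-4,3.5],[2.1,0.9,0,0,0,-4.8,3.5],[0,0,0,0,0,0,3.5],[0,0,0,0,0,0,3.5],[0,0,0,0,0,0,3.5]]
  ]
}}

```text
time_s: 47.08
ee_pos: [0.5538, -0.2903, 0.1203]
tool_rot: [-0.603, -3.082, 0.001]
ft_force: [0.9, -0.2, -1.5]
gripper_width: 0.461
finger_force: 50.9
```

Run:
```python
from lab import *
o,p,y,R=pose(); print(p.round(1),y,R[:,2].round(3),o['ft_force'],o['moment'])
s=snap('side'); save(s,'s9',(200,180,456,360),3); label(s)
# scanner body in side view: level check from cloud near the bar
W=cloud(s)*1000; c=np.array([np.cos(np.radians(y)),np.sin(np.radians(y))])
s2=snap('wrist'); W2=cloud(s2)*1000
d=(W2[...,:2]-p[:2])@c; l=(W2[...,:2]-p[:2])@np.array([-c[1],c[0]])
for a in(-65,-50,-35,30,45,60,75):
    k=(abs(d-a)<5)&(abs(l)<12)&(W2[...,2]>100)&(W2[...,2]<190)
    if k.sum()>5: print(a,k.sum(),np.median(W2[k][:,2]).round(1))
label(s2)
```

```text
[ 553.8 -290.3  120.3] -22.128995810143877 [-0.001 -0.    -1.   ] [ 0.93262835 -0.16622892 -1.51712017] [-0.01317463 -0.00068755  0.0009069 ]
ticket px [331. 274.] area 838 mean [ 693.9 -345.2   55.8] normal [-0.658  0.27   0.703] yaw -22.3 rms 1.35
bars n 36 px [330.2 274.2] mean [ 692.2 -346.    55.1]
extent y [-14.9  19.7]
-65 1554 147.3
-50 1648 147.9
-35 1481 147.9
30 539 148.7
ticket px [209. 323.] area 195 mean [ 650.6 -376.9   29.3] normal [-0.646  0.309  0.698] yaw -25.6 rms 0.78
```

View pics/s9.png

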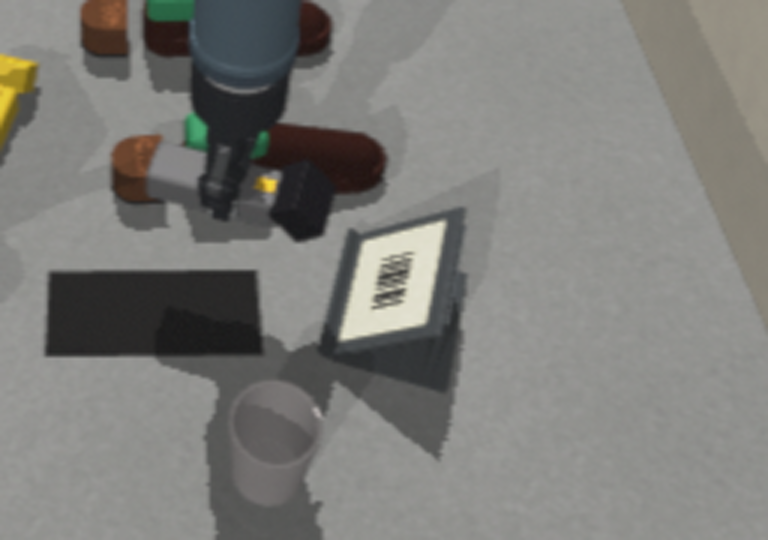

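The side view shows the scanner level at about (245,190), head facing the ticket's bar-code at (393,280), with the mat free at (155,312). The computed line of sight meets the label within 2 mm at 10 cm. I make a tiny correction and hold.

{"op": "servo_tool", "data": {
  "commands": [
    [[0.15,0.1,0,0,0,0,3.5],[0,0,0,0,0,0,3.5],[0,0,0,0,0,0,3.5],[0,0,0,0,0,0,3.5],[0,0,0,0,0,0,3.5],[0,0,0,0,0,0,3.5],[0,0,0,0,0,0,3.5],[0,0,0,0,0,0,3.5],[0,0,0,0,0,0,3.5],[0,0,0,0,0,0,3.5],[0,0,0,0,0,0,3.5],[0,0,0,0,0,0,3.5]]
  ]
}}

```text
time_s: 48.68
ee_pos: [0.5566, -0.2883, 0.1203]
tool_rot: [-0.602, -3.083, 0.0]
ft_force: [-0.2, -0.1, -1.2]
gripper_width: 0.46
finger_force: 50.9
```

{"op": "servo_tool", "data": {
  "commands": [
    [[0,0,0,0,0,0,3.5],[0,0,0,0,0,0,3.5],[0,0,0,0,0,0,3.5],[0,0,0,0,0,0,3.5],[0,0,0,0,0,0,3.5],[0,0,0,0,0,0,3.5],[0,0,0,0,0,0,3.5],[0,0,0,0,0,0,3.5]]
  ]
}}

```text
time_s: 49.68
ee_pos: [0.5566, -0.2883, 0.1203]
tool_rot: [-0.602, -3.083, 0.0]
ft_force: [-0.3, -1.7, -1.3]
gripper_width: 0.46
finger_force: 50.9
```

{"op": "servo_tool", "data": {
  "commands": [
    [[-2,-0.9,0,0,0,4,3.5],[-2,-0.9,0,0,0,4,3.5],[-2,-1,0,0,0,4,3.5],[-1.1,-0.9,0,0,0,4.8,3.5],[0,0,-3,0,0,0,3.5],[0,0,-4,0,0,0,3.5],[0,0,0,0,0,0,3.5],[0,0,0,0,0,0,3.5],[0,0,0,0,0,0,3.5]]
  ]
}}

```text
time_s: 50.8
ee_pos: [0.4868, -0.3261, 0.0521]
tool_rot: [0.145, 3.136, -0.002]
ft_force: [-0.0, -0.6, -1.0]
gripper_width: 0.458
finger_force: 50.9
```

{"op": "servo_tool", "data": {
  "commands": [
    [[-0.2,0,-2.5,0,0,0,3.5],[0,0,-1.5,0,0,0,3.5],[0,0,-0.55,0,0,0,3.5],[0,0,0,0,0,0,3.5],[0,0,0,0,0,0,3.5],[0,0,0,0,0,0,8.5],[0,0,0,0,0,0,8.5],[0,0,0,0,0,0,8.5],[0,0,5,0,0,0,8.5],[0,0,6,0,0,0,8.5],[-3,3,6,0,0,0,8.5],[-3,3,6,0,0,0,8.5]]
  ]
}}

```text
time_s: 52.3
ee_pos: [0.4321, -0.2738, 0.2185]
tool_rot: [0.145, 3.138, -0.0]
ft_force: [0.7, 0.4, 1.0]
gripper_width: 0.998
finger_force: 0.0
```

{"op": "servo_tool", "data": {
  "commands": [
    [[0,0,4,0,0,0,8.5],[0,5,3,0,0,0,8.5],[0,6,0,0,0,0,8.5],[0,6,0,0,0,0,8.5],[0,0,0,0,0,0,8.5],[0,0,0,0,0,0,8.5]]
  ]
}}

```text
time_s: 53.05
ee_pos: [0.4326, -0.1048, 0.287]
tool_rot: [0.145, 3.138, -0.001]
ft_force: [-0.5, -0.6, 0.5]
gripper_width: 0.999
finger_force: 0.0
```

Run:
```python
from h import *
o,p,y,R=pose(); print(p.round(1),y,o['time_s'])
s=snap('wrist'); save(s,'w10',k=1.5); pieces(s); 
W=cloud(s)*1000; m=(abs(W[...,0]-492)<110)&(abs(W[...,1]+327)<55)&(W[...,2]>25)&(W[...,2]<42)
r=cv2.minAreaRect(W[m][:,:2].astype(np.float32)); print('scanner',r)
off={'scene':(.6,3.35),'side':(3,-2.2)}
for n in off:
    s=snap(n); print(n); save(s,n+'10',k=1.5)
    for a in pieces(s,.035,.055,0):
        if 'tin'==a[4] and max(a[1])<45 or 'heel'==a[4] and max(a[1])<60: print(a[0]-off[n],a[1:5])
```

```text
[ 432.6 -104.8  287. ] -5.275408146331294 53.05
[ 270.9 -330.8] [111.9  74.8] 34.0 52.7 tin [56. 45.]
[ 342.2 -114.2] [146.5  52. ] 70.0 38.7 heel [246.  85.]
[462.3  -2.9] [48.4 49.7] 87.5 45.2 heel [338. 175.]
[ 488.9 -326.4] [ 52.  145.9] 84.8 38.0 tin [101. 213.]
[491.6 171.7] [50.5 49.9] 86.1 45.0 heel [470. 185.]
[ 483.9 -188.7] [50.1 48.3] 1.0 45.4 heel [199. 203.]
[516.9 -15.5] [23.5 52.5] 40.0 50.1 heel [330. 212.]
[594.7 148.3] [ 38.6 131.1] 73.6 55.2 heel [450. 252.]
[ 538.6 -179.7] [52.7 24.6] 53.7 50.2 heel [210. 237.]
[604.5 -14.3] [85.2 36.3] 7.7 57.4 heel [328. 285.]
[ 560.6 -455.3] [54.9 18.2] 16.6 53.6 tin [ 18. 268.]
[ 600.7 -133.8] [36.4 37. ] 74.3 47.0 tin [248. 275.]
[639.4 223.6] [38.4 29.5] 7.7 46.7 tin [501. 279.]
scanner ((490.7235412597656, -326.5242614746094), (52.17701721191406, 151.29624938964844), 84.92456817626953)
scene
[ 484.   -186.55] (array([50.6, 46.8]), 85.0, np.float64(44.9), 'heel')
[462.5   -1.75] (array([50.1, 53.4]), 87.8, np.float64(45.8), 'heel')
[492.1  176.15] (array([53.7, 44.9]), 68.3, np.float64(45.6), 'heel')
[639.9  228.45] (array([38.1, 36.4]), 58.5, np.float64(47.3), 'tin')
side
[491.8 172.4] (array([53. , 43.9]), 85.8, np.float64(46.5), 'heel')
[ 4.62e+02 -2.00e-01] (array([51.3, 46.6]), 86.3, np.float64(46.3), 'heel')
[ 483.4 -186.4] (array([49.4, 52.4]), 0.4, np.float64(46.6), 'heel')
```

View pics/w10.png

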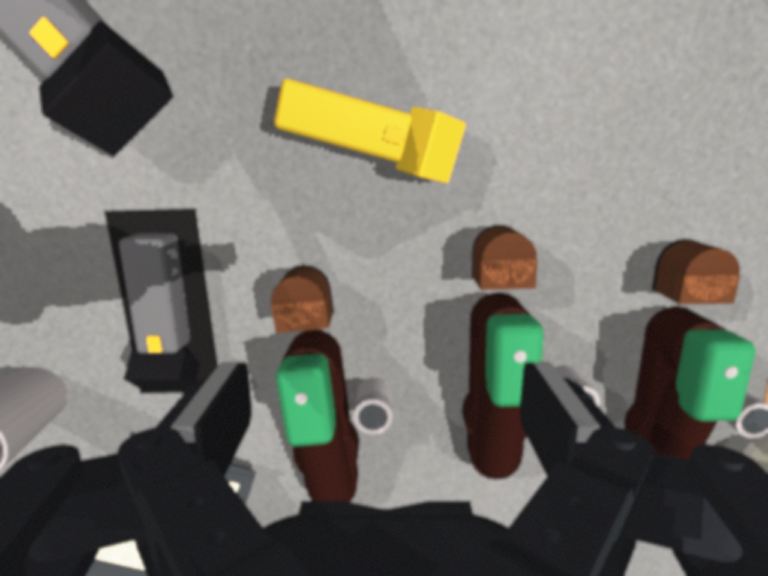

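View pics/scene10.png

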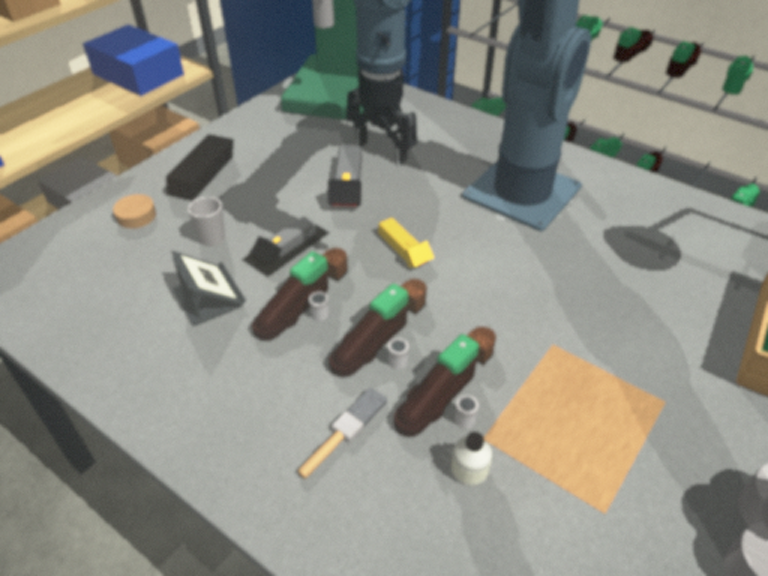

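The views show tin C knocked aside: it is at pixel (372,415), about (601,-134) instead of (624,-120). Everything else is in place, and the scanner is back on its mat at (155,300). I'll restore the tin and scan again, so the order holds whenever the knock came.

{"op": "servo_tool", "data": {
  "commands": [
    [[1.8,0,-1,0,0,-9.4,8.5],[1.8,0,-1,0,0,-9.4,8.5],[1.8,0,-1,0,0,-9.4,8.5],[1.8,0,-1,0,0,-9.4,8.5],[1.8,0,-1,0,0,-9.4,8.5],[1.8,0,-1,0,0,-9.4,8.5],[1.8,0,-1,0,0,-9.4,8.5],[1.8,0,-1,0,0,-9.4,8.5],[1.8,0,-1,0,0,-9.5,8.5],[0,0,0,0,0,0,8.5],[0,0,0,0,0,0,8.5],[0,0,0,0,0,0,8.5]]
  ]
}}

```text
time_s: 54.7
ee_pos: [0.5942, -0.1049, 0.1974]
tool_rot: [2.22, 2.222, 0.0]
ft_force: [-0.4, 0.5, 1.2]
gripper_width: 0.995
finger_force: 0.0
```

Run:
```python
from h import *
o,p,y,R=pose(); print(p.round(1),y)
s=snap('wrist'); pieces(s); midl(s)
```

```text
[ 594.2 -104.9  197.4] -89.9438258029191
[604.8  44.9] [ 5.8 26.5] 89.6 46.4 tin [269.   4.]
[462.3  -2.2] [48.1 49.7] 86.7 45.3 heel [114.  62.]
[626.1 -10.5] [45.  97.1] 87.3 55.5 heel [315.  75.]
[528.1 -28.8] [ 5.6 29.9] 86.8 50.0 heel [185.  93.]
[ 351.1 -116.6] [147.5  46.9] 75.6 39.5 heel [ 18. 168.]
[ 600.6 -133.4] [36.9 36.5] 29.1 47.2 tin [263. 201.]
[ 552.8 -166.3] [50.6 10.7] 4.4 51.4 heel [217. 232.]
[ 483.8 -188.4] [49.5 49.4] 0.1 45.3 heel [160. 243.]
[ 634.1 -186.1] [ 39.6 111.3] 83.7 55.7 heel [316. 242.]
last 604 -7 w [46.0, 47.0, 47.0, 47.0, 46.0, 47.0, 48.0, 48.0, 79.0, 60.0, 64.0, 64.0, 60.0, 55.0, 55.0, 54.0, 49.0] yaw -1.7 y -9.9 xmin/max [508.4 697.8] top [543.7  -6.1] [40. 73.] 87.0
last 625 -186 w [45.0, 45.0, 45.0, 45.0, 69.0, 69.0, 67.0, 67.0, 44.0, 47.0, 49.0, 65.0, 50.0, 44.0, 44.0, 34.0, 17.0] yaw 0.8 y -179.0 xmin/max [528.7 719.1] top [ 564.9 -187.3] [72. 40.] 0.2
```

{"op": "servo_tool", "data": {
  "commands": [
    [[0.6,-2.7,0,0,0,0,8.5],[0,0,-5,0,0,0,8.5],[0,0,-5,0,0,0,8.5],[0,0,-5,0,0,0,8.5],[0,0,-2.6,0,0,0,8.5],[0,0,0,0,0,0,8.5],[0,0,0,0,0,0,3],[0,0,0,0,0,0,3],[0,0,0,0,0,0,3],[0,0,0,0,0,0,3],[0,0,0,0,0,0,3],[0,0,0,0,0,0,3]]
  ],
  "newtons": 35
}}

```text
time_s: 56.25
ee_pos: [0.6015, -0.1314, 0.0224]
tool_rot: [2.22, 2.221, 0.002]
ft_force: [-1.5, 1.9, 6.7]
gripper_width: 0.406
finger_force: 34.4
```

{"op": "servo_tool", "data": {
  "commands": [
    [[0,0,1,0,0,0,3],[1.1,0.7,0,0,0,0,3],[1.1,0.7,0,0,0,0,3],[0,0,0,0,0,0,3],[0,0,-1,0,0,0,3],[0,0,0,0,0,0,3],[0,0,0,0,0,0,7],[0,0,0,0,0,0,7],[0,0,0,0,0,0,7],[0,0,5,0,0,0,7],[0,0,6,0,0,0,8.5],[0,0,6,0,0,0,8.5]]
  ]
}}

```text
time_s: 57.75
ee_pos: [0.6222, -0.1174, 0.1925]
tool_rot: [-2.221, -2.221, 0.001]
ft_force: [0.2, -0.7, -0.3]
gripper_width: 0.998
finger_force: 0.0
```

{"op": "servo_tool", "data": {
  "commands": [
    [[-1.5,-2.1,1,0,0,10,8.5],[-1.5,-2.1,1,0,0,10,8.5],[-1.5,-2.1,1,0,0,10,8.5],[-1.5,-2.1,1,0,0,10,8.5],[-1.5,-2.1,1,0,0,10,8.5],[-1.5,-2.1,1,0,0,10,8.5],[-1.5,-2.1,0,0,0,10,8.5],[-1.5,-2.1,0,0,0,10,8.5],[-1.5,-2.1,0,0,0,4.7,8.5],[0,0,0,0,0,0,8.5],[0,0,0,0,0,0,8.5],[0,0,0,0,0,0,8.5]]
  ]
}}

```text
time_s: 59.25
ee_pos: [0.4884, -0.3051, 0.2508]
tool_rot: [0.143, 3.138, 0.001]
ft_force: [0.7, 0.6, -0.9]
gripper_width: 0.992
finger_force: 0.0
```

Run:
```python
from h import *
o,p,y,R=pose(); print(p.round(1),y)
s=snap('wrist'); pieces(s)
W=cloud(s)*1000; m=(abs(W[...,0]-485)<110)&(abs(W[...,1]+327)<55)&(W[...,2]>25)&(W[...,2]<42)
q=W[m]; print(q[:,0].min(), np.percentile(q[:,0],1))
for x in(430,450,470,490,510):
    k=q[abs(q[:,0]-x)<6][:,1]; print(x,np.percentile(k,[1,99]).mean().round(1))
s=snap('scene')
W=cloud(s)*1000; m=(abs(W[...,0]-624)<35)&(abs(W[...,1]+116)<33)&(W[...,2]>42)&(W[...,2]<55)
print('tinC',np.array(cv2.minAreaRect(W[m][:,:2].astype(np.float32))[0])-(.6,3.35))
```

```text
[ 488.4 -305.1  250.8] -5.206504904679425
[ 329.4 -321.8] [18.5 40.1] 3.8 50.1 tin [230.  11.]
[ 343.3 -115.8] [141.7  50.9] 70.3 41.3 heel [440.  18.]
[465.2 -23. ] [42.6 11. ] 0.4 44.4 heel [504. 123.]
[ 488.9 -326.9] [ 52.2 146.3] 84.7 37.8 tin [239. 164.]
[ 484.  -189.1] [49.8 47.8] 0.8 45.2 heel [357. 153.]
[591.7 -22. ] [170.8  31.1] 6.9 54.2 heel [493. 232.]
[ 494.  -609.6] [18.9  7.5] 1.2 45.8 tin [  4. 191.]
[ 539.7 -199.3] [23.6 52.1] 46.2 49.9 heel [348. 197.]
[ 548.8 -461.7] [50.2 13.1] 46.4 54.2 tin [135. 224.]
[ 575.9 -501.6] [50.4 15.4] 20.2 54.7 tin [107. 250.]
[ 629.5 -207.8] [97.3  9.4] 7.2 53.0 heel [344. 274.]
[ 622.7 -120.1] [37.4 36.7] 66.7 46.7 tin [411. 254.]
[ 662.1 -359.9] [81.3 15.3] 77.3 39.5 tin [221. 294.]
414.6044597838448 416.8890523737418
430 -321.5
450 -323.8
470 -325.3
490 -326.8
510 -328.4
tinC [ 623.32663574 -118.14964447]
```

Tin C is restored at (623,-120). Now the scan again.

{"op": "servo_tool", "data": {
  "commands": [
    [[-0.4,-2.1,-2,0,0,0,8.5],[0,0,-6,0,0,0,8.5],[0,0,-6,0,0,0,8.5],[0,0,-6,0,0,0,8.5],[0,0,-3,0,0,0,8.5],[0,0,-1.3,0,0,0,8.5],[0,0,0,0,0,0,8.5],[0,0,0,0,0,0,8.5]]
  ]
}}

```text
time_s: 60.35
ee_pos: [0.4848, -0.328, 0.0094]
tool_rot: [0.145, 3.136, -0.002]
ft_force: [-0.5, -0.1, 0.5]
gripper_width: 0.999
finger_force: 0.0
```

{"op": "servo_tool", "data": {
  "commands": [
    [[0,0,0,0,0,0,3.5],[0,0,0,0,0,0,3.5],[0,0,0,0,0,0,3.5],[0,0,0,0,0,0,3.5],[0,0,0,0,0,0,3.5],[0,0,0,0,0,0,3.5]]
  ],
  "newtons": 50
}}

```text
time_s: 61.1
ee_pos: [0.484, -0.3275, 0.0086]
tool_rot: [0.145, 3.137, -0.0]
ft_force: [-0.9, 2.0, 6.0]
gripper_width: 0.464
finger_force: 51.6
```

{"op": "servo_tool", "data": {
  "commands": [
    [[0,0,3,0,0,0,3.5],[0,0,5,0,0,0,3.5],[0,0,3.4,0,0,0,3.5],[1.2,0.9,0,0,0,-4,3.5],[2,1,0,0,0,-4,3.5],[2,1,0,0,0,-4,3.5],[2.1,0.9,0,0,0,-4.8,3.5],[0,0,0,0,0,0,3.5],[0,0,0,0,0,0,3.5],[0,0,0,0,0,0,3.5]]
  ]
}}

```text
time_s: 62.35
ee_pos: [0.5553, -0.2903, 0.1218]
tool_rot: [-0.603, -3.082, 0.001]
ft_force: [-0.0, -0.6, -1.8]
gripper_width: 0.456
finger_force: 50.9
```

{"op": "servo_tool", "data": {
  "commands": [
    [[0,0,0,0,0,0,3.5],[0,0,0,0,0,0,3.5],[0,0,0,0,0,0,3.5],[0,0,0,0,0,0,3.5],[0,0,0,0,0,0,3.5],[0,0,0,0,0,0,3.5],[0,0,0,0,0,0,3.5],[0,0,0,0,0,0,3.5],[0,0,0,0,0,0,3.5],[0,0,0,0,0,0,3.5],[0,0,0,0,0,0,3.5],[0,0,0,0,0,0,3.5]]
  ]
}}

```text
time_s: 63.85
ee_pos: [0.5566, -0.2893, 0.1219]
tool_rot: [0.602, 3.083, -0.0]
ft_force: [0.4, -0.0, -1.2]
gripper_width: 0.459
finger_force: 50.9
```

{"op": "servo_tool", "data": {
  "commands": [
    [[0,0,0,0,0,0,3.5],[0,0,0,0,0,0,3.5],[0,0,0,0,0,0,3.5],[-2,-0.9,0,0,0,4,3.5],[-2,-1,0,0,0,4,3.5],[-2,-1,0,0,0,4,3.5],[-1.2,-0.9,0,0,0,4.8,3.5],[0,0,-3,0,0,0,3.5],[0,0,-4,0,0,0,3.5],[0,0,0,0,0,0,3.5],[0,0,0,0,0,0,3.5],[0,0,0,0,0,0,3.5]]
  ]
}}

```text
time_s: 65.35
ee_pos: [0.4858, -0.3281, 0.0537]
tool_rot: [0.145, 3.136, -0.002]
ft_force: [0.2, -0.1, -1.9]
gripper_width: 0.455
finger_force: 50.9
```

{"op": "servo_tool", "data": {
  "commands": [
    [[-0.1,0.1,-2.5,0,0,0,3.5],[0,0,-1.5,0,0,0,3.5],[0,0,-0.45,0,0,0,3.5],[0,0,0,0,0,0,3.5],[0,0,0,0,0,0,3.5],[0,0,0,0,0,0,8.5],[0,0,0,0,0,0,8.5],[0,0,0,0,0,0,8.5],[0,0,5,0,0,0,8.5],[0,0,6,0,0,0,8.5],[-3,3,5,0,0,0,8.5],[-3,5,3,0,0,0,8.5]]
  ]
}}

```text
time_s: 66.85
ee_pos: [0.4268, -0.2511, 0.1962]
tool_rot: [0.149, 3.134, -0.003]
ft_force: [1.1, 0.8, 1.1]
gripper_width: 0.997
finger_force: 0.0
```

{"op": "servo_tool", "data": {
  "commands": [
    [[0,5,3,0,0,0,8.5],[0,6,0,0,0,0,8.5],[0,6,0,0,0,0,8.5],[0,0,0,0,0,0,8.5],[0,0,0,0,0,0,8.5]]
  ]
}}

```text
time_s: 67.47
ee_pos: [0.4265, -0.0806, 0.2238]
tool_rot: [0.144, 3.138, -0.001]
ft_force: [0.2, -0.1, 0.1]
gripper_width: 0.992
finger_force: 0.0
```

Run:
```python
from h import *
o,p,y,R=pose(); print(p.round(1),y,o['time_s'])
s=snap('wrist'); pieces(s); save(s,'w11',k=1.5)
W=cloud(s)*1000; m=(abs(W[...,0]-492)<110)&(abs(W[...,1]+327)<55)&(W[...,2]>25)&(W[...,2]<42)
print('scanner',cv2.minAreaRect(W[m][:,:2].astype(np.float32)))
s=snap('scene');W=cloud(s)*1000
for x,yy in((638,228),(604,61),(623,-120),(492,172),(462,-2),(484,-188)):
    m=(abs(W[...,0]-x)<35)&(abs(W[...,1]-yy-3)<32)&(W[...,2]>42)&(W[...,2]<50)
    r=cv2.minAreaRect(W[m][:,:2].astype(np.float32)); print(np.round(np.array(r[0])-(.6,3.35),1),np.round(r[1]))
```

```text
[426.5 -80.6 223.8] -5.271552745708253 67.475
[ 298.8 -296.2] [44.4 89.3] 71.5 53.1 tin [27. 67.]
[ 341.6 -114.1] [145.5  52.1] 69.3 38.8 heel [221.  91.]
[462.3  -2.3] [48.1 50.1] 86.6 45.2 heel [330. 195.]
[ 487.7 -327.6] [ 53.1 145.8] 84.8 37.9 tin [ 55. 237.]
[491.9 171.2] [49.5 49.8] 85.3 44.9 heel [485. 207.]
[ 483.6 -188.2] [49.  49.8] 88.9 45.3 heel [170. 226.]
[516.9 -12.9] [26.4 52.4] 34.6 50.0 heel [323. 238.]
[564.4 150.4] [31.3 80.6] 56.3 54.1 heel [467. 260.]
[ 540.2 -175.1] [50.3 20.7] 37.7 50.2 heel [186. 268.]
scanner ((489.2475280761719, -328.4632263183594), (52.922786712646484, 151.312744140625), 86.07501220703125)
[638.8 228.9] [37. 36.]
[604.7  61.5] [39. 33.]
[ 622.6 -118.2] [37. 36.]
[492.5 174.9] [50. 48.]
[461.7   2.1] [52. 48.]
[ 485.2 -188. ] [48. 51.]
```

View pics/w11.png

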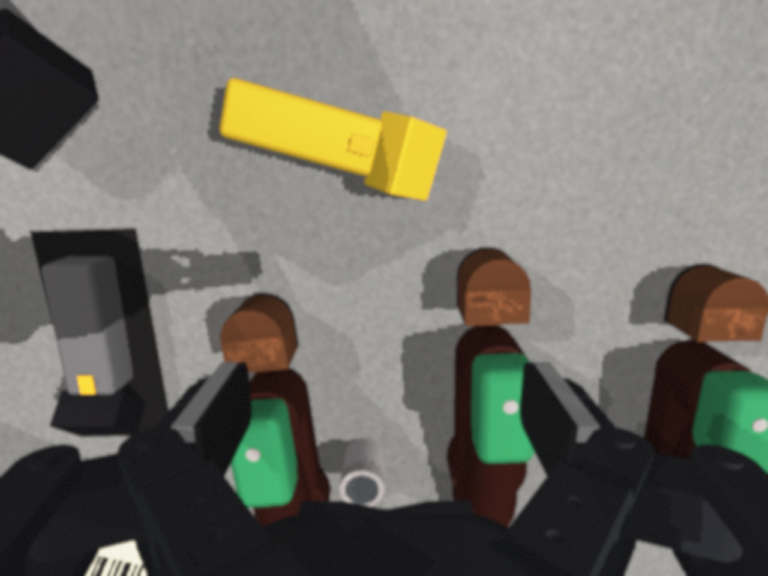

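The scanner lies on its mat at (90,330), all heels and tins are in place, and the gripper is clear. Handing in.

```bash
python3 -c "
from plant import ctrl
print(ctrl.job_done())"
```

```text
the job is handed in; nothing more can be done
None
```

I handed the job in at about 67 s; no verdict came back. All three lasts have their heel block and nail tin, each within about 2 mm of target. The label was scanned twice because one tin had been knocked aside and was put back, and the scanner is back on its mat.

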